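# Load the ultrasonic cleaner and set its power

### The job

Load the ultrasonic cleaner: lower the three collared steel beakers upright, one by one, into the openings of its cover, the large one in the wide opening and a small one in each narrow opening, until each hangs level with its collar down on the cover; never let one drop. Then turn the power knob until its pointer meets the long index line, and leave everything else on the bench where it is.

Things in the scene. Friction and masses are not known exactly. Their poses are not given: they have to be found in the camera images.
- cleaner: ultrasonic cleaner, fixed: white bench unit 170 (x) by 360 (y) by 172 mm high. Origin: centre of its underside; z up, front face to -x. On top, from +y to -y: a 6 mm steel cover, 172 mm above the bench, with three round openings in a row on the long centre line (y = 128 wide, 44 and -32 narrow), the tank open for 100 mm below; then the control deck, 170 mm above the bench, its knob at y = -130.
- wide (a point): centre of the cover's wide opening, 64 mm in diameter, at the cover's top face; axes as the cleaner's
- narrow1 (a point): centre of the middle opening, narrow, 50 mm in diameter, at the cover's top face; axes as the cleaner's
- narrow2 (a point): centre of the other narrow opening, 50 mm, nearest the control deck, at the cover's top face; axes as the cleaner's
- big_beaker: large collared beaker: open steel beaker, 58 mm outside diameter, 100 mm tall, about 160 g (0.7 to 1.4 times); a rubber collar 76 mm across goes round it from 57 to 65 mm above the foot, leaving 35 mm of bare wall above to grip. Foot edge bevelled. Two rings lie fixed inside. Origin: centre of its underside, z up its axis.
- small_beaker_a: small collared beaker (two alike): open steel beaker, 44 mm outside diameter, 85 mm tall, about 110 g (0.7 to 1.4 times); a rubber collar 60 mm across goes round it from 42 to 50 mm above the foot, leaving 35 mm of bare wall above to grip. Foot edge bevelled. A ring lies fixed inside. Origin: centre of its underside, z up its axis.
- small_beaker_b: small collared beaker (two alike): open steel beaker, 44 mm outside diameter, 85 mm tall, about 110 g (0.7 to 1.4 times); a rubber collar 60 mm across goes round it from 42 to 50 mm above the foot, leaving 35 mm of bare wall above to grip. Foot edge bevelled. A ring lies fixed inside. Origin: centre of its underside, z up its axis.
- big_beaker_collar (a point): on the large beaker's axis at the underside of its collar, 57 mm above its foot; lies at the cover's top face when the beaker hangs home
- small_beaker_a_collar (a point): on that small beaker's axis at the underside of its collar, 42 mm above its foot; lies at the cover's top face when it hangs home
- small_beaker_b_collar (a point): on that small beaker's axis at the underside of its collar, 42 mm above its foot; lies at the cover's top face when it hangs home
- power_knob (a joint): angle of the power knob about its upright axis, 0 to 4.6 rad, growing clockwise seen from above; the pointer meets the index line at 2.30. At the start it stands between 0.9 and 1.5. It stays where it is left (friction about 0.06 N m).
- knob_grip (a point): on the power knob's axis, 26 mm above the control deck. Black pointer knob: a round skirt 62 mm across, its top 7 mm above the deck, and on it a bar grip 15 mm wide, 54 mm long, its top 33 mm above the deck; a white line on top marks the pointer end, which tapers. The point's x axis runs along the bar to the pointer end.
- index_line (a point): middle of the index line: the one long white line, 26 mm by 4 mm, engraved in the control deck straight beyond the knob, in the cleaner's +x direction from the knob's axis, 51 mm from it (the other scale marks are short)
- plain_beaker: bystander: steel beaker without a collar, 52 mm in diameter, 92 mm tall, empty; origin at the centre of its underside
- bench_block: bystander: flat square steel block 50 x 50 x 15 mm among the beakers; origin at the centre of its underside
- doming_block: bystander: dark steel cube of 60 mm with round hollows in its top; origin at the centre of its underside
Mind the look-alikes: they are no part of the job. Leave any blue or red look-alike of the small_beaker_a alone.

How it is judged:
On the way, in this order (a step that is already met when the one before it is completed fails the run):
1. all three collared beakers hang in their openings, collars down on the cover (horizontal distance between big_beaker_collar and wide below 0.008 m and z of big_beaker_collar in the frame of wide between -0.004 and 0.004 m and angle between big_beaker's own z axis and vertical below 0.08 rad and (((horizontal distance between small_beaker_a_collar and narrow1 below 0.008 m and z of small_beaker_a_collar in the frame of narrow1 between -0.004 and 0.004 m and angle between small_beaker_a's own z axis and vertical below 0.08 rad) and (horizontal distance between small_beaker_b_collar and narrow2 below 0.008 m and z of small_beaker_b_collar in the frame of narrow2 between -0.004 and 0.004 m and angle between small_beaker_b's own z axis and vertical below 0.08 rad)) or ((horizontal distance between small_beaker_a_collar and narrow2 below 0.008 m and z of small_beaker_a_collar in the frame of narrow2 between -0.004 and 0.004 m and angle between small_beaker_a's own z axis and vertical below 0.08 rad) and (horizontal distance between small_beaker_b_collar and narrow1 below 0.008 m and z of small_beaker_b_collar in the frame of narrow1 between -0.004 and 0.004 m and angle between small_beaker_b's own z axis and vertical below 0.08 rad)))), for 0.2 s.
2. then the power knob's pointer stands at the index line (value of joint power_knob between 2.18 and 2.42 rad), for 0.2 s.
At the end, for the whole second after the job is handed in: The large beaker hangs in the wide opening and one small beaker in each narrow opening (either way round), each within 8 mm of the opening's centre, its collar's underside within 4 mm of the cover's top face and upright within 0.08 rad, at rest; the power knob reads 2.30 within 0.12 rad (7 degrees) (all of step 1 and all of step 2 and linear speed of each of big_beaker, small_beaker_a, small_beaker_b below 0.02 m/s); the robot touches nothing.
It fails at once if a collared beaker is dropped (falls freely faster than 0.6 m/s, about 18 mm of fall) ((linear speed of big_beaker above 0.6 m/s and not (contact force between the fingers and big_beaker above 0.05 N)) or (linear speed of small_beaker_a above 0.6 m/s and not (contact force between the fingers and small_beaker_a above 0.05 N)) or (linear speed of small_beaker_b above 0.6 m/s and not (contact force between the fingers and small_beaker_b above 0.05 N))).
It fails at once if a collared beaker is tipped by more than 0.5 rad (angle between any of big_beaker, small_beaker_a, small_beaker_b's own z axis and vertical above 0.5 rad).
It fails at once if a bystander is shifted by more than 30 mm (distance of any of plain_beaker, bench_block, doming_block from where it was at the start of the episode above 0.03 m).
It also fails if it takes over 72 s, if anything falls off the work surface, if the arm or the gripper's body presses on something with over 40 N, if the wrist force passes 120 N, or if a joint passes its speed limit or range.

### The arm

A 6-joint arm with a two-finger parallel gripper is mounted at the origin on the work surface. World frame = base frame: x ahead of the robot, y to its left, z up, the work surface at z = 0. Lengths are in m, angles in rad, forces in N, time in s.
With the tool pointing down it reaches from about 0.15 to 0.775 m from the base axis. Payload 6.1 kg.
Tool frame: the origin (TCP) lies on the centre line of the jaws, within the pads' length; the fingertips stand 17 mm ahead of it and the grasp point (between the pads) lies 2 mm behind it; z points along the fingers, y is the line along which they close (so a half turn about z gives the same grasp; the last joint's range is limited). The gripper opens to 85 mm and grips with 20 to 120 N. Pads are 22 mm wide; open, the fingers measure 114 mm over their backs; the gripper's body (76 mm by 85 mm) begins 54 mm behind the grasp point. The pads swing forward as they close: fully open they stand 13 mm farther back than shut.
Start: joints at [-1.262, 0.126, -0.04, 1.405, 0, 1.571], TCP at [0.16, -0.5, 0.248] pointing down, gripper open.
Joint ranges: [-2.72, 2.72], [-0.95, 1.95], [-1.27, 1.35], [-1.78, 2.02], [-1.46, 1.47], [-3.14, 3.14]. Speed limits (rad/s): [2.39, 2.39, 3.01, 3.14, 3.14, 3.14].

### API

Orientations are given as a 3x3 rotation matrix whose columns are the frame's x, y, z axes.
In Python, from workcell import bot, eyes gives the robot as it stands.
- The arm moves only by the tool step_arm, never from a script. Its argument "commands" is a list that holds one entry, the list of rows, each a list of 7 numbers: the opening, from 0 (shut) to 1 (fully open), then the shift along the tool's x, y, z normalised to -1 to 1, where 1 is 0.1 m, then the turn, a rotation vector about the tool's x, y, z normalised to -1 to 1, where 1 is 360 degrees. In form: [[[claw, tx, ty, tz, rx, ry, rz], ...]]. A call has 1 to 5 rows; each row is the pose to reach, as a shift and turn from the pose commanded when the call began, along the tool's axes at that moment, turning the shorter way round; what a row does not reach only later rows make up. A row lasts 1/12 s, in which the tool goes at most 41.7 mm and 7.16 degrees, less where a joint would pass 70% of its speed; a pose out of reach is approached as far as the arm can. A call with a number of a shift or a turn outside -1 to 1 is refused whole. A call with a gripper value outside its range is refused whole. The fingers move at their own pace and stop on an object; "squeeze" is the grip in N (left out, the last holds). Time passes only in rows, so rows that repeat a pose let the fingers close. It gives the time, the measured TCP pose, the force, the opening and the grip force at its end, in the units of the state.
- bot.get_state(): the state, without advancing time (a new reading comes with each control period).
- eyes.capture(name): name is "scene" or "top"; returns the picture (420x560x3 uint8, blue, green, red); there is no depth.
- eyes.get_calibration(name): a dict with "intrinsics" (3x3 intrinsics, pixels), "rvec" (rotation vector, rad) and "tvec" (3), from world to camera coordinates, as OpenCV has them. Camera axes: x right, y down, z forward; pixel columns grow to the right and rows downward; lengths in m; the calibration is good to about 2 mm. A picture is of the moment at which its call begins. get_calibration takes no time and is no camera call.
- bot.job_done(): hands the job in; it is judged then, once.
The state is a dict: "t": time; "joint_positions": joint angles; "qvel": joint speeds; "joint_efforts": joint torques, N m; "tcp_pos": TCP position; "tcp_rot": TCP orientation; "contact_force": force on the tool from outside, world axes, zero at the start; "torque": the same for the moment, N m; "width": opening from 0.0 (shut) to 1.0 (fully open); "finger_force": force on a finger pad.
Only numpy, scipy, OpenCV 4.12 (cv2) and the standard library are available. Lean on these libraries where they do the work, as an engineer would, in place of code of your own. Each camera call takes 0.05 s, during which the arm holds its last target. There are 200 camera calls.

## Working session

There is one attempt and no reset: what is moved stays moved. The work goes in short steps, Python scripts to look and compute and a tool call to move; the robot and the scene stay as the last step left them, time stands still between calls to the robot, and variables do not carry over. Pictures are saved under pics/ and viewed, at most 10 in all, crops included, and the job is handed in when it is done.

Besides the shell and the picture viewer there is one more tool, called after ">>>" by a JSON object that holds its "name" and its "arguments", one argument or row to a line. step_arm: Moves the arm, as the interface text tells. Scaled input: -1 to 1 covers 0.1 m each way for a shift and 360 degrees each way for a turn. Its arguments: {"type":"object","properties":{"commands":{"type":"array","items":{"type":"array","items":{"type":"array","items":{"type":"number"}}}},"squeeze":{"type":"number"}},"required":["commands"]}

```bash
ls; mkdir -p pics; python3 - <<'E'
from workcell import bot,eyes
import cv2,numpy as np
s=bot.get_state();print({k:np.round(v,3).tolist() for k,v in s.items()})
for n in("scene","top"):
    im=eyes.capture(n);cv2.imwrite(f"pics/{n}0.png",im)
    c=eyes.get_calibration(n);R=cv2.Rodrigues(np.array(c["rvec"]))[0]
    print(n,np.round(c["intrinsics"],1).tolist(),np.round(R,3).tolist(),np.round(-R.T@np.array(c["tvec"]).ravel(),3))
E
```

```text
pics
{'t': 0.0, 'joint_positions': [-1.262, 0.126, -0.041, 1.405, 0.0, 1.571], 'qvel': [-0.001, -0.0, 0.002, 0.001, -0.002, 0.0], 'joint_efforts': [-0.0, -43.591, 35.293, 0.017, -0.0, 0.0], 'tcp_pos': [0.159, -0.5, 0.248], 'tcp_rot': [[0.953, 0.304, -0.0], [0.304, -0.953, 0.002], [0.0, -0.002, -1.0]], 'contact_force': [-0.314, -0.241, 0.266], 'torque': [0.012, -0.038, -0.031], 'finger_force': 0.0, 'width': 1.0}
scene [[467.0, 0.0, 284.3], [0.0, 467.0, 208.3], [0.0, 0.0, 1.0]] [[0.895, 0.446, 0.018], [0.294, -0.558, -0.776], [-0.336, 0.7, -0.63]] [ 1.002 -0.928  0.928]
top [[528.6, 0.0, 289.7], [0.0, 528.6, 210.7], [0.0, 0.0, 1.0]] [[0.005, -1.0, 0.002], [-0.994, -0.005, -0.108], [0.108, -0.001, -0.994]] [ 0.407 -0.058  1.596]
```

View pics/scene0.png

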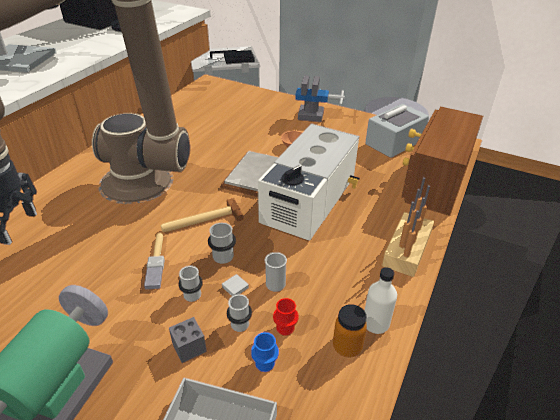

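View pics/top0.png

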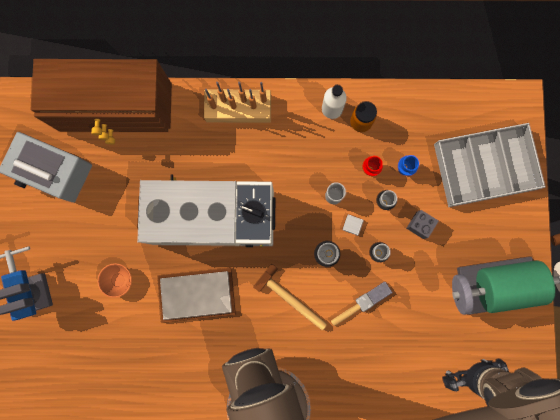

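The scene picture shows the big beaker at (221,243), small ones at (190,283) and (238,312), plain at (275,272), and the knob at (292,177). In the top picture the big beaker is at (327,254), the smalls at (381,252) and (387,200), openings near (158,211), (189,211) and (217,211), and the knob at (254,212). Next I'll crop for detail.

```bash
python3 - <<'E'
import cv2,numpy as np
t=cv2.imread("pics/top0.png");s=cv2.imread("pics/scene0.png")
f=lambda im,x,y,w,h,k:cv2.resize(im[y:y+h,x:x+w],None,fx=k,fy=k,interpolation=cv2.INTER_CUBIC)
cv2.imwrite("pics/c1.png",np.hstack([f(t,308,180,95,95,4),f(s,170,217,95,95,4)[:,:],])if 0 else np.hstack([f(t,308,180,100,120,4),f(s,172,217,100,120,4)]))
cv2.imwrite("pics/c2.png",np.vstack([f(t,135,175,150,75,4)[:300],f(s,255,118,150,75,4)]))
E
```

```text
(no output)
```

View pics/c1.png

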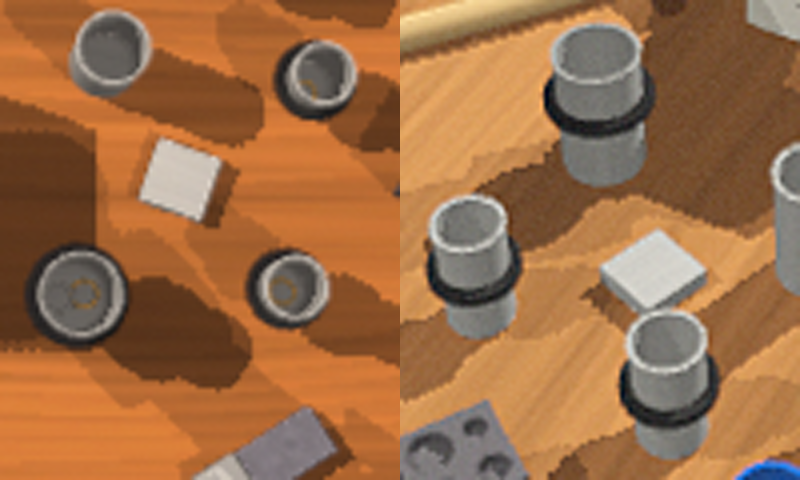

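View pics/c2.png

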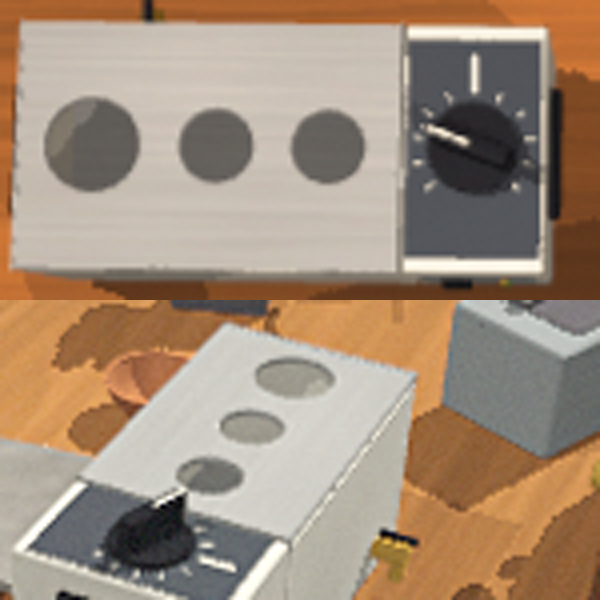

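The crops show both small beakers, the big beaker and their black collars clearly. The cleaner is nearly axis-aligned, with the index line at top crop (474,75) and the pointer toward the upper left at (430,128). Now I'll measure.

```bash
cat > h.py <<'E'
import cv2,numpy as np
K=6
def cal(eyes,n):
    c=eyes.get_calibration(n);R=cv2.Rodrigues(np.array(c["rvec"]))[0]
    return np.array(c["intrinsics"]),R,np.array(c["tvec"]).ravel()
def blob(im,c,r,fn,fill=True):
    """ellipse of the masked contour around pixel c"""
    x0,y0=int(c[0]-r),int(c[1]-r);p=im[y0:y0+2*r,x0:x0+2*r]
    p=cv2.resize(p,None,fx=K,fy=K,interpolation=cv2.INTER_CUBIC)
    m=fn(cv2.cvtColor(p,cv2.COLOR_BGR2HSV).astype(int)).astype(np.uint8)*255
    cs=cv2.findContours(m,cv2.RETR_EXTERNAL,cv2.CHAIN_APPROX_NONE)[0]
    k=max(cs,key=cv2.contourArea);e=cv2.fitEllipse(cv2.convexHull(k) if fill else k)
    return np.array([(e[0][0]+.5)/K-.5+x0,(e[0][1]+.5)/K-.5+y0]),np.round(np.array(e[1])/K,1),int(e[2])
def ray(C,u):
    k,R,t=C;return -R.T@t,R.T@np.linalg.solve(k,[u[0],u[1],1])
def tri(Ca,ua,Cb,ub):
    (o,d),(p,e)=ray(Ca,ua),ray(Cb,ub);d/=np.linalg.norm(d);e/=np.linalg.norm(e)
    s=np.linalg.lstsq(np.c_[d,-e],p-o,rcond=None)[0];a,b=o+s[0]*d,p+s[1]*e
    return (a+b)/2,np.linalg.norm(a-b)
def plane(C,u,z):
    o,d=ray(C,u);return o+d*(z-o[2])/d[2]
def proj(C,P):
    k,R,t=C;q=k@(R@np.array(P)+t);return q[:2]/q[2]
E
python3 - <<'E'
from workcell import eyes
from h import *
t=cv2.imread("pics/top0.png");s=cv2.imread("pics/scene0.png")
T,S=cal(eyes,"top"),cal(eyes,"scene")
rim=lambda h:(h[...,1]<60)&(h[...,2]>150)
hole=lambda h:(h[...,2]<150)&(h[...,1]<60)
names=["big","A","B","plain","wide","n1","n2"]
tp=[(327.5,253),(380.5,252),(388,198.5),(336,192),(158,211),(189,211.5),(217,211.5)]
sp=[(221,231),(189,273),(238.5,302),(275.5,261),(328.5,138),(318,151),(307.5,162.5)]
for n,a,b in zip(names,tp,sp):
    f=rim if n in("big","A","B","plain") else hole
    z={"big":.1,"A":.085,"B":.085,"plain":.092}.get(n,.172)
    r=13 if n=="big" or n=="wide" else 11
    ea=blob(t,a,r,f);eb=blob(s,b,r,f)
    P,g=tri(T,ea[0],S,eb[0])
    print(n,"top",ea[0].round(1),ea[1],"sc",eb[0].round(1),eb[1],"P",P.round(4),"gap",round(g,4),"pl",plane(T,ea[0],z).round(4)[:2],plane(S,eb[0],z).round(4)[:2])
# knob/ index
for n,u,z in [("idx a",(135+474/4,175+55/4),.17),("idx b",(135+474/4,175+92/4),.17),("tip",(135+428/4,175+126/4),.203),("in",(135+467/4,175+141/4),.203)]:
    print(n,plane(T,u,z).round(4))
E
```

```text
big top [335.4 256.8] [3.5 9.9] sc [222.5 231.8] [17.9 26.6] P [ 0.4502 -0.1813  0.1019] gap 0.0265 pl [ 0.4393 -0.1889] [ 0.4602 -0.1725]
A top [382.4 251. ] [14.2 15.7] sc [188.5 272.5] [14.4 20.1] P [ 0.4571 -0.3238  0.0859] gap 0.0011 pl [ 0.4567 -0.3243] [ 0.457  -0.3228]
B top [388.8 197.9] [14.9 15.8] sc [238.1 301.8] [16.8 20.8] P [ 0.61   -0.345   0.0841] gap 0.0008 pl [ 0.6095 -0.3451] [ 0.6108 -0.3454]
plain top [335.6 191.6] [18.2 18.9] sc [275.4 259.8] [16.3 22.6] P [ 0.6268 -0.191   0.0899] gap 0.0005 pl [ 0.6263 -0.1909] [ 0.6279 -0.1927]
wide top [157.5 210.7] [23.4 24. ] sc [328.  136.6] [ 8.9 19.1] P [0.5604 0.2991 0.1723] gap 0.0012 pl [0.5599 0.2989] [0.5606 0.3001]
n1 top [188.6 211. ] [18.3 18.7] sc [309.9 160.1] [ 5.1 10.7] P [0.5521 0.2155 0.1318] gap 0.0268 pl [0.5596 0.2147] [0.5653 0.1484]
n2 top [216.6 211.3] [18.3 18.6] sc [307.  161.5] [ 8.9 16.3] P [0.5596 0.1393 0.1707] gap 0.0009 pl [0.5591 0.1389] [0.5607 0.1377]
idx a [0.6216 0.0397 0.17  ]
idx b [0.5962 0.0394 0.17  ]
tip [0.5689 0.0674 0.203 ]
in [0.559  0.0414 0.203 ]
```

```bash
python3 - <<'E'
from workcell import eyes
from h import *
t=cv2.imread("pics/top0.png");s=cv2.imread("pics/scene0.png")
T,S=cal(eyes,"top"),cal(eyes,"scene")
for th in (110,125,140):
    a=blob(t,(328,253),11,lambda h:(h[...,1]<70)&(h[...,2]>th));b=blob(s,(221,231),12,lambda h:(h[...,1]<60)&(h[...,2]>150))
    P,g=tri(T,a[0],S,b[0]);print(th,a,b,P.round(4),round(g,4),plane(T,a[0],.1).round(4))
# collars in top: dark
for n,c,z in(("big",(327,254),.065),("A",(380,252),.05),("B",(387,199.5),.05)):
    a=blob(t,c,16,lambda h:(h[...,2]<85)&(h[...,1]<110));print(n,a,plane(T,a[0],z).round(4))
c=blob(s,(318,150),9,lambda h:(h[...,2]<172)&(h[...,1]<60));d=blob(t,(188.6,211),12,lambda h:(h[...,2]<150)&(h[...,1]<60));print(c,tri(T,d[0],S,c[0]))
E
```

```text
110 (array([327.70841726, 253.03386561]), array([21.5, 21.7]), 99) (array([222.49692281, 231.80707677]), array([18. , 26.5]), 109) [ 0.4523 -0.1662  0.0913] 0.0056 [ 0.4498 -0.1672  0.1   ]
125 (array([327.72090912, 253.03620529]), array([21.1, 21.5]), 99) (array([222.49692281, 231.80707677]), array([18. , 26.5]), 109) [ 0.4523 -0.1662  0.0913] 0.0056 [ 0.4498 -0.1672  0.1   ]
140 (array([330.39135234, 253.10983404]), array([15.9, 18.5]), 178) (array([222.49692281, 231.80707677]), array([18. , 26.5]), 109) [ 0.4538 -0.1722  0.0965] 0.01 [ 0.4496 -0.1747  0.1   ]
big (array([326.75406138, 253.38727824]), array([25.6, 25.8]), 125) [ 0.4498 -0.167   0.065 ]
A (array([379.45565542, 251.85043335]), array([19.3, 20.1]), 114) [ 0.4554 -0.3219  0.05  ]
B (array([386.2602094 , 199.80748494]), array([18.9, 19.7]), 110) [ 0.6086 -0.344   0.05  ]
(array([317.37610435, 149.1485335 ]), array([ 8.4, 16.3]), 93) (array([0.56004139, 0.21501307, 0.17166224]), np.float64(0.0009153896465017854))
```

>>> {"name": "step_arm", "arguments": {
  "commands": [
    [[1, 0.91, -0.55, -0.4, 0, 0, -0.095], [1, 0.91, -0.55, -0.4, 0, 0, -0.095], [1, 0.91, -0.55, -0.4, 0, 0, -0.095], [1, 0.91, -0.55, -0.4, 0, 0, -0.095], [1, 0.91, -0.55, -0.4, 0, 0, -0.095]]
  ]
}}

```text
t: 0.52
tcp_pos: [0.2307, -0.4191, 0.2891]
tcp_rot: [[0.61, 0.792, 0.001], [0.792, -0.61, -0.001], [-0.0, 0.001, -1.0]]
contact_force: [0.3, -0.7, -0.4]
width: 1.001
finger_force: 0.0
```

>>> {"name": "step_arm", "arguments": {
  "commands": [
    [[1, 0.99, 0.18, 0, 0, 0, -0.097], [1, 0.99, 0.18, 0, 0, 0, -0.097], [1, 0.99, 0.18, 0, 0, 0, -0.097], [1, 0.99, 0.18, 0, 0, 0, -0.097], [1, 0.99, 0.18, 0, 0, 0, -0.097]]
  ]
}}

```text
t: 0.93
tcp_pos: [0.3056, -0.3522, 0.2879]
tcp_rot: [[0.047, 0.999, -0.0], [0.999, -0.047, 0.001], [0.001, -0.001, -1.0]]
contact_force: [-0.1, -0.7, -1.0]
width: 1.001
finger_force: 0.0
```

>>> {"name": "step_arm", "arguments": {
  "commands": [
    [[1, 0.92, 0.72, 0, 0, 0, -0.0075], [1, 0.92, 0.72, 0, 0, 0, -0.0075], [1, 0.92, 0.72, 0, 0, 0, -0.0075], [1, 0.92, 0.72, 0, 0, 0, -0.0075]]
  ]
}}

```text
t: 1.27
tcp_pos: [0.3844, -0.2619, 0.2878]
tcp_rot: [[0.003, 1.0, 0.0], [1.0, -0.003, 0.002], [0.002, 0.0, -1.0]]
contact_force: [-0.3, -0.7, 0.0]
width: 0.999
finger_force: 0.0
```

>>> {"name": "step_arm", "arguments": {
  "commands": [
    [[1, 0.92, 0.72, 0, 0, 0, 0], [1, 0.92, 0.72, 0, 0, 0, 0], [1, 0.92, 0.72, 0, 0, 0, 0], [1, 0.92, 0.72, 0, 0, 0, 0]]
  ]
}}

```text
t: 1.6
tcp_pos: [0.457, -0.1706, 0.2875]
tcp_rot: [[0.003, 1.0, -0.0], [1.0, -0.003, 0.002], [0.002, -0.0, -1.0]]
contact_force: [-1.4, 0.5, -0.8]
width: 0.998
finger_force: 0.0
```

>>> {"name": "step_arm", "arguments": {
  "commands": [
    [[1, 0.036, -0.07, 1, 0, 0, 0], [1, 0.036, -0.07, 1, 0, 0, 0], [1, 0.036, -0.07, 1, 0, 0, 0], [1, 0.036, -0.07, 1, 0, 0, 0], [1, 0.036, -0.07, 1, 0, 0, 0]]
  ]
}}

```text
t: 2.02
tcp_pos: [0.4468, -0.1706, 0.1879]
tcp_rot: [[0.009, 1.0, -0.002], [1.0, -0.009, 0.001], [0.001, -0.002, -1.0]]
contact_force: [-0.9, -0.7, -0.7]
width: 1.002
finger_force: 0.0
```

>>> {"name": "step_arm", "arguments": {
  "commands": [
    [[1, 0, 0, 0.25, 0, 0, 0], [1, 0, 0, 0.5, 0, 0, 0], [1, 0, 0, 0.75, 0, 0, 0], [1, 0, 0, 1, 0, 0, 0], [1, 0, 0, 1, 0, 0, 0]]
  ]
}}

```text
t: 2.43
tcp_pos: [0.4464, -0.1705, 0.0863]
tcp_rot: [[0.009, 1.0, -0.003], [1.0, -0.009, 0.001], [0.001, -0.003, -1.0]]
contact_force: [0.2, 0.2, -0.5]
width: 1.0
finger_force: 0.0
```

```bash
python3 - <<'E'
from workcell import bot,eyes
from h import *
t=eyes.capture("top");s=eyes.capture("scene")
f=lambda im,x,y,w,h,k:cv2.resize(im[y:y+h,x:x+w],None,fx=k,fy=k,interpolation=cv2.INTER_CUBIC)
cv2.imwrite("pics/g1.png",np.hstack([f(t,290,215,80,80,5),f(s,182,190,80,80,5)]));print(bot.get_state()["tcp_pos"])
E
```

```text
[ 0.44827753 -0.17100851  0.08991225]
```

View pics/g1.png

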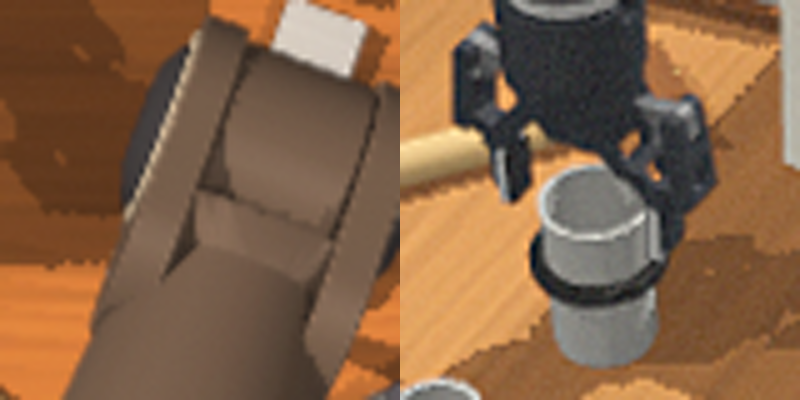

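The big beaker stands between the two open pads: the rim centre is at crop (598,203), the pads at (515,195) and (668,240), and the tips are above the collar. I'll correct slightly in y and grip.

>>> {"name": "step_arm", "arguments": {
  "commands": [
    [[1, 0.04, 0.015, 0.02, 0, 0, 0], [1, 0.04, 0.015, 0.02, 0, 0, 0], [0.7, 0.04, 0.015, 0.02, 0, 0, 0], [0.5, 0.04, 0.015, 0.02, 0, 0, 0], [0.3, 0.04, 0.015, 0.02, 0, 0, 0]]
  ],
  "squeeze": 40
}}

```text
t: 2.95
tcp_pos: [0.4498, -0.1667, 0.0877]
tcp_rot: [[0.008, 1.0, 0.002], [1.0, -0.008, -0.001], [-0.001, 0.002, -1.0]]
contact_force: [-1.6, 0.4, 5.9]
width: 0.674
finger_force: 41.5
```

>>> {"name": "step_arm", "arguments": {
  "commands": [
    [[0, 0, 0, 0, 0, 0, 0], [0, 0, 0, 0, 0, 0, 0], [0, 0, 0, 0, 0, 0, 0], [0, 0, 0, 0, 0, 0, 0], [0, 0, 0, 0, 0, 0, 0]]
  ]
}}

```text
t: 3.37
tcp_pos: [0.4498, -0.1667, 0.0877]
tcp_rot: [[0.008, 1.0, 0.002], [1.0, -0.008, -0.001], [-0.001, 0.002, -1.0]]
contact_force: [0.1, 0.9, 5.6]
width: 0.672
finger_force: 41.5
```

```bash
python3 - <<'E'
from workcell import bot
s=bot.get_state();print({k:s[k] for k in("t","tcp_pos","width","finger_force","contact_force")})
E
```

```text
{'t': 3.3667, 'tcp_pos': array([ 0.44980943, -0.16665423,  0.08766864]), 'width': 0.6721068184986101, 'finger_force': 41.45074758678675, 'contact_force': array([0.09917879, 0.91871841, 5.61423715])}
```

>>> {"name": "step_arm", "arguments": {
  "commands": [
    [[0, 0, 0, -0.15, 0, 0, 0], [0, 0, 0, -0.4, 0, 0, 0], [0, 0, 0, -0.7, 0, 0, 0], [0, 0, 0, -1, 0, 0, 0], [0, 0, 0, -1, 0, 0, 0]]
  ]
}}

```text
t: 3.78
tcp_pos: [0.4514, -0.1673, 0.1922]
tcp_rot: [[0.008, 1.0, 0.008], [1.0, -0.008, -0.003], [-0.003, 0.008, -1.0]]
contact_force: [0.8, -0.6, -1.3]
width: 0.674
finger_force: 43.6
```

>>> {"name": "step_arm", "arguments": {
  "commands": [
    [[0, 0.1, 0, -0.25, 0, 0, 0], [0, 0.25, 0, -0.5, 0, 0, 0], [0, 0.4, 0.1, -0.8, 0, 0, 0], [0, 0.6, 0.2, -1, 0, 0, 0], [0, 0.75, 0.2, -1, 0, 0, 0]]
  ]
}}

```text
t: 4.2
tcp_pos: [0.4722, -0.0908, 0.2901]
tcp_rot: [[0.008, 1.0, 0.006], [1.0, -0.008, -0.001], [-0.001, 0.006, -1.0]]
contact_force: [0.8, -0.2, -2.5]
width: 0.673
finger_force: 44.1
```

>>> {"name": "step_arm", "arguments": {
  "commands": [
    [[0, 0.2, 0.05, -0.05, 0, 0, 0], [0, 0.4, 0.1, -0.15, 0, 0, 0], [0, 0.6, 0.15, -0.2, 0, 0, 0], [0, 0.8, 0.2, -0.2, 0, 0, 0], [0, 1, 0.25, -0.2, 0, 0, 0]]
  ]
}}

```text
t: 4.62
tcp_pos: [0.4958, 0.0092, 0.3062]
tcp_rot: [[0.009, 1.0, 0.0], [1.0, -0.009, -0.0], [-0.0, 0.0, -1.0]]
contact_force: [0.4, 0.1, -2.6]
width: 0.675
finger_force: 44.1
```

>>> {"name": "step_arm", "arguments": {
  "commands": [
    [[0, 0.2, 0.05, 0, 0, 0, 0], [0, 0.4, 0.1, 0, 0, 0, 0], [0, 0.6, 0.15, 0, 0, 0, 0], [0, 0.8, 0.2, 0, 0, 0, 0], [0, 1, 0.25, 0, 0, 0, 0]]
  ]
}}

```text
t: 5.03
tcp_pos: [0.5215, 0.109, 0.3057]
tcp_rot: [[0.008, 1.0, -0.001], [1.0, -0.008, -0.0], [-0.0, -0.001, -1.0]]
contact_force: [-0.0, 0.2, -2.3]
width: 0.674
finger_force: 44.1
```

>>> {"name": "step_arm", "arguments": {
  "commands": [
    [[0, 0.2, 0.05, 0, 0, 0, 0], [0, 0.4, 0.1, 0, 0, 0, 0], [0, 0.6, 0.15, 0, 0, 0, 0], [0, 0.8, 0.2, 0, 0, 0, 0], [0, 1, 0.25, 0, 0, 0, 0]]
  ]
}}

```text
t: 5.45
tcp_pos: [0.5474, 0.2087, 0.3056]
tcp_rot: [[0.008, 1.0, -0.001], [1.0, -0.008, -0.0], [-0.0, -0.001, -1.0]]
contact_force: [-0.2, -0.4, -0.9]
width: 0.672
finger_force: 44.1
```

```bash
python3 - <<'E'
from workcell import bot
s=bot.get_state();print({k:s[k] for k in("t","tcp_pos","width","finger_force","contact_force","tcp_rot")})
E
```

```text
{'t': 5.45, 'tcp_pos': array([0.54735655, 0.20873163, 0.30555239]), 'width': 0.6716008361965136, 'finger_force': 44.083604626357555, 'contact_force': array([-0.15830146, -0.40494717, -0.92484139]), 'tcp_rot': array([[ 8.41872749e-03,  9.99964097e-01, -9.64615384e-04],
       [ 9.99964458e-01, -8.41916213e-03, -4.47411977e-04],
       [-4.55517167e-04, -9.60814460e-04, -9.99999435e-01]])}
```

>>> {"name": "step_arm", "arguments": {
  "commands": [
    [[0, 0.2, 0.03, 0, 0, 0, 0], [0, 0.4, 0.06, 0, 0, 0, 0], [0, 0.7, 0.1, 0, 0, 0, 0], [0, 0.9, 0.12, 0.1, 0, 0, 0], [0, 0.9, 0.12, 0.3, 0, 0, 0]]
  ]
}}

```text
t: 5.87
tcp_pos: [0.5609, 0.3017, 0.2765]
tcp_rot: [[0.005, 1.0, 0.002], [1.0, -0.005, 0.003], [0.003, 0.002, -1.0]]
contact_force: [-0.1, -1.3, -2.0]
width: 0.676
finger_force: 44.1
```

>>> {"name": "step_arm", "arguments": {
  "commands": [
    [[0, 0, 0, 0.05, 0, 0, 0], [0, 0, 0, 0.05, 0, 0, 0], [0, 0, 0, 0.05, 0, 0, 0]]
  ]
}}

```text
t: 6.12
tcp_pos: [0.5598, 0.297, 0.2712]
tcp_rot: [[0.009, 1.0, -0.001], [1.0, -0.009, -0.001], [-0.001, -0.001, -1.0]]
contact_force: [-0.0, -0.0, -1.8]
width: 0.674
finger_force: 44.1
```

```bash
python3 - <<'E'
from workcell import bot,eyes
from h import *
t=eyes.capture("top");s=eyes.capture("scene");cv2.imwrite("pics/s2.png",s)
f=lambda im,x,y,w,h,k:cv2.resize(im[y:y+h,x:x+w],None,fx=k,fy=k,interpolation=cv2.INTER_CUBIC)
cv2.imwrite("pics/g2.png",np.hstack([f(t,115,165,80,100,5),f(s,290,70,80,100,5)]));s=bot.get_state();print(s["tcp_pos"],s["contact_force"],s["t"])
E
```

```text
[0.56033903 0.29704105 0.27253507] [ 0.33525775  0.13835848 -1.90399049] 6.2167
```

View pics/g2.png

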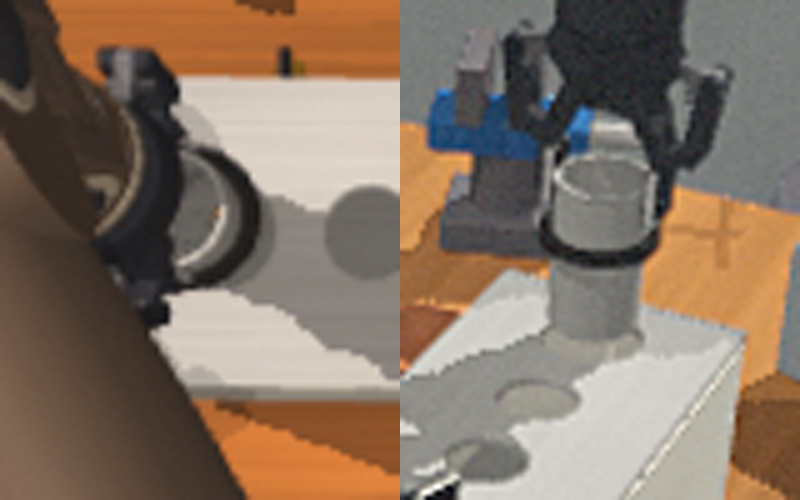

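The top picture shows the collar under the hand, with its right edge at crop (262,218). The scene picture shows the beaker upright above the wide opening, with body edges at crop x = 552 and 638 and the foot just over the hole. I'll check against the projections.

```bash
python3 - <<'E'
from workcell import eyes,bot
from h import *
T,S=cal(eyes,"top"),cal(eyes,"scene")
s=cv2.imread("pics/s2.png");p=bot.get_state()["tcp_pos"]
f=p[2]-.0877
def edges(row,c,r):
    g=cv2.GaussianBlur(s,(1,3),0)[row].astype(float);return g[c-r:c+r].mean(1).round().astype(int)
for z in(f+.012,f+.04,f+.061):
    q=proj(S,[p[0],p[1],z]);print("z",round(z,3),"axis px",q.round(2)); r=int(round(q[1]));print(int(q[0])-16,edges(r,int(q[0]),16))
print("wide",proj(S,[.5599,.2989,.172]),proj(S,[.5604,.2991,.172]))
# top right collar edge
a=cv2.fitEllipse
o=np.array([115,165]);
for th in np.radians([0,30,-30,-60]):
    print(np.degrees(th).round(),proj(T,[p[0]+.038*np.sin(th),p[1]-.038*np.cos(th),f+.065]).round(1),((proj(T,[p[0]+.038*np.sin(th),p[1]-.038*np.cos(th),f+.065])-o)*5).round())
E
```

```text
z 0.197 axis px [328.19 130.08]
312 [206 201 202 204 205 205 200 175 124 130 134 134 130 130 126 127 121 124
 123 116 111 113 110 108 119 141 169 157 153 151 146 146]
z 0.225 axis px [328.89 122.12]
312 [106 103 100 102 101 100  94  98 113 101  92  72  65  61  47  46  35  38
  38  42  34  45  49  49  51  58  86 128 153 155 150 150]
z 0.246 axis px [329.43 116.02]
313 [ 82  79  80  76  72  38  39  66 120 137 133 135 132 129 128 125 125 125
 122 119 115 114 115 111 108 111 107  57  64 120 149 141]
wide [327.6790296  136.68344192] [327.84879674 136.69326968]
0.0 [165.6 207.4] [253. 212.]
30.0 [163.8 200. ] [244. 175.]
-30.0 [163.3 214.7] [242. 249.]
-60.0 [157.7 220.1] [214. 276.]
```

```bash
python3 - <<'E'
from workcell import eyes,bot
from h import *
T=cal(eyes,"top");t=eyes.capture("top");cv2.imwrite("pics/t2.png",t);st=bot.get_state();p=st["tcp_pos"];f=p[2]-.0877
g=cv2.cvtColor(t,cv2.COLOR_BGR2GRAY).astype(np.float32)
for z in(f+.061,):
  for th in np.radians([-50,-35,-20,-5,10,25,40,55]):
    rs=np.arange(.024,.050,.001)
    uv=np.array([proj(T,[p[0]+r*np.sin(th),p[1]-r*np.cos(th),z]) for r in rs],np.float32)
    v=cv2.remap(g,uv[:,:1],uv[:,1:],cv2.INTER_LINEAR).ravel()
    d=np.diff(v);i=12+0*0;print(np.degrees(th).round(),v.round().astype(int).tolist())
E
```

```text
-50.0 [114, 104, 100, 96, 90, 81, 63, 49, 39, 35, 34, 34, 33, 32, 35, 43, 61, 77, 91, 95, 96, 96, 101, 110, 119, 126]
-35.0 [106, 99, 97, 95, 91, 81, 65, 51, 40, 36, 34, 33, 32, 30, 28, 41, 59, 77, 89, 95, 98, 99, 100, 99, 102, 109]
-20.0 [105, 97, 96, 96, 86, 72, 56, 46, 39, 33, 33, 33, 33, 33, 34, 43, 62, 80, 89, 94, 97, 99, 101, 102, 105, 107]
-5.0 [104, 96, 90, 87, 85, 72, 58, 45, 38, 33, 31, 30, 30, 29, 28, 35, 57, 77, 86, 93, 98, 99, 100, 107, 117, 127]
10.0 [104, 94, 86, 81, 76, 66, 53, 41, 37, 33, 31, 32, 32, 35, 39, 49, 69, 88, 99, 106, 114, 120, 126, 131, 137, 144]
25.0 [100, 91, 86, 82, 73, 59, 47, 39, 36, 34, 32, 31, 29, 50, 84, 123, 160, 186, 203, 207, 209, 210, 210, 210, 211, 211]
40.0 [108, 100, 90, 81, 71, 60, 49, 41, 35, 32, 31, 36, 48, 75, 110, 148, 178, 197, 210, 211, 212, 212, 212, 212, 211, 211]
55.0 [111, 118, 114, 102, 83, 65, 48, 40, 33, 29, 33, 41, 55, 86, 122, 160, 184, 198, 207, 209, 208, 208, 207, 207, 206, 206]
```

>>> {"name": "step_arm", "arguments": {
  "commands": [
    [[0, 0.036, 0.009, 0, 0, 0, 0], [0, 0.036, 0.009, 0, 0, 0, 0], [0, 0.036, 0.009, 0.05, 0, 0, 0], [0, 0.036, 0.009, 0.12, 0, 0, 0], [0, 0.036, 0.009, 0.2, 0, 0, 0]]
  ]
}}

```text
t: 6.68
tcp_pos: [0.5611, 0.3013, 0.2508]
tcp_rot: [[0.009, 1.0, 0.0], [1.0, -0.009, 0.0], [0.0, 0.0, -1.0]]
contact_force: [-0.7, -0.4, -2.0]
width: 0.668
finger_force: 44.1
```

```bash
python3 - <<'E'
from workcell import bot
s=bot.get_state();print({k:s[k].round(4) if hasattr(s[k],'round') else s[k] for k in("t","tcp_pos","finger_force","contact_force","torque")})
E
```

```text
{'t': 6.6833, 'tcp_pos': array([0.5611, 0.3013, 0.2508]), 'finger_force': 44.109452683478594, 'contact_force': array([-0.7284, -0.3597, -1.9694]), 'torque': array([-0.0013, -0.0241,  0.0021])}
```

>>> {"name": "step_arm", "arguments": {
  "commands": [
    [[0, 0, 0, 0.08, 0, 0, 0], [0, 0, 0, 0.18, 0, 0, 0], [0, 0, 0, 0.28, 0, 0, 0], [0, 0, 0, 0.38, 0, 0, 0], [0, 0, 0, 0.4, 0, 0, 0]]
  ]
}}

```text
t: 7.1
tcp_pos: [0.5602, 0.3008, 0.2085]
tcp_rot: [[0.008, 1.0, -0.003], [1.0, -0.008, -0.002], [-0.002, -0.003, -1.0]]
contact_force: [-0.1, -0.9, -2.7]
width: 0.677
finger_force: 44.1
```

>>> {"name": "step_arm", "arguments": {
  "commands": [
    [[0, 0, 0, 0.02, 0, 0, 0], [0, 0, 0, 0.04, 0, 0, 0], [0, 0, 0, 0.05, 0, 0, 0], [0, 0, 0, 0.05, 0, 0, 0]]
  ]
}}

```text
t: 7.43
tcp_pos: [0.5612, 0.3013, 0.2065]
tcp_rot: [[0.008, 1.0, 0.0], [1.0, -0.008, 0.0], [0.0, 0.0, -1.0]]
contact_force: [-0.1, 0.2, -2.0]
width: 0.676
finger_force: 44.1
```

>>> {"name": "step_arm", "arguments": {
  "commands": [
    [[0, 0, 0, 0.01, 0, 0, 0], [0, 0, 0, 0.02, 0, 0, 0], [0, 0, 0, 0.03, 0, 0, 0], [0, 0, 0, 0.03, 0, 0, 0]]
  ]
}}

```text
t: 7.77
tcp_pos: [0.561, 0.3012, 0.2032]
tcp_rot: [[0.009, 1.0, -0.0], [1.0, -0.009, -0.0], [-0.0, -0.0, -1.0]]
contact_force: [-0.2, -0.1, -1.9]
width: 0.673
finger_force: 44.1
```

>>> {"name": "step_arm", "arguments": {
  "commands": [
    [[0, 0, 0, 0.01, 0, 0, 0], [0, 0, 0, 0.01, 0, 0, 0], [0, 0, 0, 0.01, 0, 0, 0]]
  ]
}}

```text
t: 8.02
tcp_pos: [0.5611, 0.3013, 0.2028]
tcp_rot: [[0.009, 1.0, 0.001], [1.0, -0.009, 0.0], [0.0, 0.001, -1.0]]
contact_force: [0.4, -1.2, 1.9]
width: 0.674
finger_force: 44.4
```

>>> {"name": "step_arm", "arguments": {
  "commands": [
    [[0, 0, 0, 0.01, 0, 0, 0], [0, 0, 0, 0.01, 0, 0, 0], [0, 0, 0, 0.01, 0, 0, 0]]
  ]
}}

```text
t: 8.27
tcp_pos: [0.5611, 0.3013, 0.2027]
tcp_rot: [[0.008, 1.0, 0.001], [1.0, -0.008, 0.001], [0.001, 0.001, -1.0]]
contact_force: [-1.9, -1.6, 7.3]
width: 0.674
finger_force: 44.7
```

>>> {"name": "step_arm", "arguments": {
  "commands": [
    [[0.75, 0, 0, 0, 0, 0, 0], [0.85, 0, 0, 0, 0, 0, 0], [0.95, 0, 0, 0, 0, 0, 0], [0.95, 0, 0, -0.1, 0, 0, 0], [0.95, 0, 0, -0.3, 0, 0, 0]]
  ]
}}

```text
t: 8.68
tcp_pos: [0.5601, 0.3007, 0.2293]
tcp_rot: [[0.008, 1.0, -0.004], [1.0, -0.009, -0.002], [-0.002, -0.004, -1.0]]
contact_force: [0.2, 0.7, 0.4]
width: 0.947
finger_force: 0.0
```

>>> {"name": "step_arm", "arguments": {
  "commands": [
    [[0.95, 0, 0, -0.3, 0, 0, 0], [0.95, 0, 0, -0.6, 0, 0, 0], [0.95, -0.2, -0.05, -0.8, 0, 0, 0], [0.95, -0.4, -0.1, -0.8, 0, 0, 0], [0.95, -0.6, -0.15, -0.8, 0, 0, 0]]
  ]
}}

```text
t: 9.1
tcp_pos: [0.546, 0.2413, 0.3136]
tcp_rot: [[0.008, 1.0, 0.003], [1.0, -0.008, 0.001], [0.001, 0.003, -1.0]]
contact_force: [0.1, -1.5, -0.2]
width: 0.955
finger_force: 0.0
```

```bash
python3 - <<'E'
from workcell import eyes,bot
from h import *
s=eyes.capture("scene");t=eyes.capture("top")
f=lambda im,x,y,w,h,k:cv2.resize(im[y:y+h,x:x+w],None,fx=k,fy=k,interpolation=cv2.INTER_CUBIC)
cv2.imwrite("pics/g3.png",np.hstack([f(t,115,165,100,100,4),f(s,280,90,100,100,4)]))
E
```

```text
(no output)
```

View pics/g3.png

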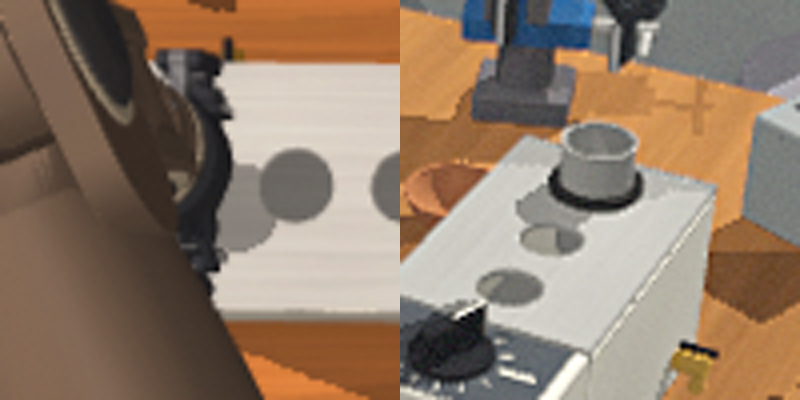

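The big beaker hangs level in the wide opening, with its collar on the cover at crop (597,187). On to small beaker A.

>>> {"name": "step_arm", "arguments": {
  "commands": [
    [[0.95, -0.3, -0.05, 0, 0, 0, 0], [0.95, -0.6, -0.1, 0, 0, 0, 0], [0.95, -0.94, -0.15, 0, 0, 0, 0]]
  ]
}}

```text
t: 9.45
tcp_pos: [0.5296, 0.1477, 0.3112]
tcp_rot: [[0.007, 1.0, -0.0], [1.0, -0.007, 0.0], [0.0, -0.0, -1.0]]
contact_force: [0.0, -0.1, 0.2]
width: 0.947
finger_force: 0.0
```

>>> {"name": "step_arm", "arguments": {
  "commands": [
    [[0.95, -0.3, -0.05, 0, 0, 0, 0], [0.95, -0.6, -0.1, 0, 0, 0, 0], [0.95, -0.94, -0.15, 0, 0, 0, 0]]
  ]
}}

```text
t: 9.7
tcp_pos: [0.5138, 0.0532, 0.3115]
tcp_rot: [[0.007, 1.0, 0.0], [1.0, -0.007, 0.0], [0.0, 0.0, -1.0]]
contact_force: [0.5, 0.1, 0.2]
width: 0.951
finger_force: 0.0
```

>>> {"name": "step_arm", "arguments": {
  "commands": [
    [[0.95, -0.3, -0.05, 0, 0, 0, 0], [0.95, -0.6, -0.1, 0, 0, 0, 0], [0.95, -0.94, -0.15, 0, 0, 0, 0]]
  ]
}}

```text
t: 9.95
tcp_pos: [0.498, -0.0409, 0.3117]
tcp_rot: [[0.007, 1.0, 0.0], [1.0, -0.007, 0.0], [0.0, 0.0, -1.0]]
contact_force: [1.3, 0.0, 0.0]
width: 0.953
finger_force: 0.0
```

>>> {"name": "step_arm", "arguments": {
  "commands": [
    [[0.95, -0.3, -0.05, 0, 0, 0, 0], [0.95, -0.6, -0.1, 0, 0, 0, 0], [0.95, -0.94, -0.15, 0, 0, 0, 0]]
  ]
}}

```text
t: 10.2
tcp_pos: [0.4823, -0.1349, 0.3117]
tcp_rot: [[0.008, 1.0, 0.001], [1.0, -0.008, 0.0], [0.0, 0.001, -1.0]]
contact_force: [0.3, -0.7, 0.4]
width: 0.951
finger_force: 0.0
```

>>> {"name": "step_arm", "arguments": {
  "commands": [
    [[0.95, -0.3, -0.05, 0, 0, 0, 0], [0.95, -0.6, -0.1, 0, 0, 0, 0], [0.95, -0.94, -0.15, 0, 0, 0, 0]]
  ]
}}

```text
t: 10.45
tcp_pos: [0.4665, -0.2289, 0.3117]
tcp_rot: [[0.008, 1.0, 0.001], [1.0, -0.008, 0.0], [0.0, 0.001, -1.0]]
contact_force: [1.5, -0.1, 0.6]
width: 0.946
finger_force: 0.0
```

>>> {"name": "step_arm", "arguments": {
  "commands": [
    [[0.95, -0.3, -0.05, 0.3, 0, 0, 0], [0.95, -0.6, -0.1, 0.6, 0, 0, 0], [0.95, -0.94, -0.15, 1, 0, 0, 0], [0.95, -0.94, -0.15, 1, 0, 0, 0], [0.95, -0.94, -0.15, 1, 0, 0, 0]]
  ]
}}

```text
t: 10.87
tcp_pos: [0.4494, -0.3225, 0.208]
tcp_rot: [[0.011, 1.0, -0.005], [1.0, -0.011, 0.004], [0.003, -0.005, -1.0]]
contact_force: [0.4, 0.4, 0.4]
width: 0.952
finger_force: 0.0
```

```bash
python3 - <<'E'
from workcell import bot
s=bot.get_state();print(s["tcp_pos"])
E
```

```text
[ 0.44941855 -0.32245882  0.20801594]
```

>>> {"name": "step_arm", "arguments": {
  "commands": [
    [[0.95, 0.005, 0.07, 0.3, 0, 0, 0], [0.95, 0.005, 0.07, 0.6, 0, 0, 0], [0.95, 0.005, 0.07, 0.9, 0, 0, 0], [0.95, 0.005, 0.07, 0.9, 0, 0, 0], [0.95, 0.005, 0.07, 0.9, 0, 0, 0]]
  ]
}}

```text
t: 11.28
tcp_pos: [0.4581, -0.32, 0.122]
tcp_rot: [[0.007, 1.0, -0.001], [1.0, -0.007, 0.001], [0.001, -0.001, -1.0]]
contact_force: [0.1, 0.0, 0.8]
width: 0.95
finger_force: 0.0
```

>>> {"name": "step_arm", "arguments": {
  "commands": [
    [[0.95, 0, 0, 0.2, 0, 0, 0], [0.95, 0, 0, 0.44, 0, 0, 0], [0.95, 0, 0, 0.44, 0, 0, 0], [0.95, 0, 0, 0.44, 0, 0, 0], [0.95, 0, 0, 0.44, 0, 0, 0]]
  ]
}}

```text
t: 11.7
tcp_pos: [0.4591, -0.3219, 0.0802]
tcp_rot: [[0.008, 1.0, 0.003], [1.0, -0.008, -0.002], [-0.002, 0.003, -1.0]]
contact_force: [0.3, 0.0, -0.0]
width: 0.949
finger_force: 0.0
```

>>> {"name": "step_arm", "arguments": {
  "commands": [
    [[0.95, -0.005, -0.01, 0.07, 0, 0, 0], [0.95, -0.005, -0.01, 0.07, 0, 0, 0], [0.95, -0.005, -0.01, 0.07, 0, 0, 0]]
  ]
}}

```text
t: 11.95
tcp_pos: [0.4568, -0.322, 0.0709]
tcp_rot: [[0.009, 1.0, 0.0], [1.0, -0.009, -0.0], [-0.0, 0.0, -1.0]]
contact_force: [0.1, -0.0, -0.0]
width: 0.947
finger_force: 0.0
```

>>> {"name": "step_arm", "arguments": {
  "commands": [
    [[0.7, 0, 0, 0, 0, 0, 0], [0.5, 0, 0, 0, 0, 0, 0], [0.3, 0, 0, 0, 0, 0, 0], [0.2, 0, 0, 0, 0, 0, 0], [0.1, 0, 0, 0, 0, 0, 0]]
  ]
}}

```text
t: 12.37
tcp_pos: [0.4567, -0.322, 0.0706]
tcp_rot: [[0.009, 1.0, 0.0], [1.0, -0.009, -0.0], [-0.0, 0.0, -1.0]]
contact_force: [-0.9, 0.8, 2.3]
width: 0.495
finger_force: 41.2
```

>>> {"name": "step_arm", "arguments": {
  "commands": [
    [[0, 0, 0, 0, 0, 0, 0], [0, 0, 0, 0, 0, 0, 0], [0, 0, 0, 0, 0, 0, 0]]
  ]
}}

```text
t: 12.62
tcp_pos: [0.4568, -0.322, 0.0706]
tcp_rot: [[0.009, 1.0, 0.0], [1.0, -0.009, -0.0], [-0.0, 0.0, -1.0]]
contact_force: [-1.0, 0.0, 3.3]
width: 0.49
finger_force: 41.3
```

>>> {"name": "step_arm", "arguments": {
  "commands": [
    [[0, 0, 0, -0.15, 0, 0, 0], [0, 0, 0, -0.4, 0, 0, 0], [0, 0, 0, -0.7, 0, 0, 0], [0, 0, 0, -1, 0, 0, 0], [0, 0, 0, -1, 0, 0, 0]]
  ]
}}

```text
t: 13.03
tcp_pos: [0.4588, -0.3233, 0.176]
tcp_rot: [[0.008, 1.0, 0.007], [1.0, -0.008, -0.005], [-0.005, 0.007, -1.0]]
contact_force: [0.3, -0.8, -0.5]
width: 0.497
finger_force: 41.1
```

>>> {"name": "step_arm", "arguments": {
  "commands": [
    [[0, 0.1, 0.02, -0.25, 0, 0, 0], [0, 0.25, 0.05, -0.5, 0, 0, 0], [0, 0.45, 0.08, -0.8, 0, 0, 0], [0, 0.65, 0.12, -1, 0, 0, 0], [0, 0.9, 0.17, -1, 0, 0, 0]]
  ]
}}

```text
t: 13.45
tcp_pos: [0.4757, -0.2324, 0.2742]
tcp_rot: [[0.01, 1.0, 0.005], [1.0, -0.01, -0.003], [-0.003, 0.005, -1.0]]
contact_force: [-0.2, 0.2, -0.7]
width: 0.491
finger_force: 41.2
```

>>> {"name": "step_arm", "arguments": {
  "commands": [
    [[0, 0.25, 0.05, -0.1, 0, 0, 0], [0, 0.5, 0.09, -0.2, 0, 0, 0], [0, 0.75, 0.13, -0.3, 0, 0, 0], [0, 0.9, 0.17, -0.3, 0, 0, 0]]
  ]
}}

```text
t: 13.78
tcp_pos: [0.4928, -0.1402, 0.3017]
tcp_rot: [[0.007, 1.0, 0.002], [1.0, -0.007, 0.0], [0.0, 0.002, -1.0]]
contact_force: [0.6, -1.0, -0.5]
width: 0.495
finger_force: 41.2
```

>>> {"name": "step_arm", "arguments": {
  "commands": [
    [[0, 0.25, 0.05, 0, 0, 0, 0], [0, 0.5, 0.09, 0, 0, 0, 0], [0, 0.75, 0.13, 0, 0, 0, 0], [0, 0.9, 0.17, 0, 0, 0, 0]]
  ]
}}

```text
t: 14.12
tcp_pos: [0.5101, -0.0502, 0.2996]
tcp_rot: [[0.007, 1.0, -0.001], [1.0, -0.007, 0.001], [0.001, -0.001, -1.0]]
contact_force: [0.2, 0.2, -1.3]
width: 0.494
finger_force: 41.1
```

>>> {"name": "step_arm", "arguments": {
  "commands": [
    [[0, 0.25, 0.05, 0, 0, 0, 0], [0, 0.5, 0.09, 0, 0, 0, 0], [0, 0.75, 0.13, 0, 0, 0, 0], [0, 0.9, 0.17, 0, 0, 0, 0]]
  ]
}}

```text
t: 14.45
tcp_pos: [0.5278, 0.0397, 0.2994]
tcp_rot: [[0.007, 1.0, -0.001], [1.0, -0.007, 0.001], [0.001, -0.001, -1.0]]
contact_force: [0.6, -1.3, -1.0]
width: 0.492
finger_force: 41.1
```

>>> {"name": "step_arm", "arguments": {
  "commands": [
    [[0, 0.25, 0.05, 0, 0, 0, 0], [0, 0.5, 0.09, 0, 0, 0, 0], [0, 0.75, 0.13, 0, 0, 0, 0], [0, 0.9, 0.17, 0, 0, 0, 0]]
  ]
}}

```text
t: 14.78
tcp_pos: [0.5456, 0.1295, 0.2994]
tcp_rot: [[0.007, 1.0, -0.001], [1.0, -0.007, 0.0], [0.0, -0.001, -1.0]]
contact_force: [-0.4, -0.7, -0.7]
width: 0.495
finger_force: 41.1
```

>>> {"name": "step_arm", "arguments": {
  "commands": [
    [[0, 0.25, 0.05, 0, 0, 0, 0], [0, 0.5, 0.09, 0, 0, 0, 0], [0, 0.75, 0.13, 0, 0, 0, 0], [0, 0.89, 0.17, 0, 0, 0, 0], [0, 0.89, 0.17, 0, 0, 0, 0]]
  ]
}}

```text
t: 15.2
tcp_pos: [0.5639, 0.2185, 0.2989]
tcp_rot: [[0.006, 1.0, -0.001], [1.0, -0.006, -0.0], [-0.0, -0.001, -1.0]]
contact_force: [-0.8, 0.3, -1.8]
width: 0.498
finger_force: 41.1
```

>>> {"name": "step_arm", "arguments": {
  "commands": [
    [[0, 0, 0, 0, 0, 0, 0], [0, 0, 0, 0, 0, 0, 0], [0, 0, 0, 0, 0, 0, 0]]
  ]
}}

```text
t: 15.45
tcp_pos: [0.5633, 0.2151, 0.3004]
tcp_rot: [[0.01, 1.0, 0.0], [1.0, -0.01, -0.0], [-0.0, 0.0, -1.0]]
contact_force: [-0.2, -0.2, -1.3]
width: 0.491
finger_force: 41.1
```

>>> {"name": "step_arm", "arguments": {
  "commands": [
    [[0, 0.005, -0.027, 0.2, 0, 0, 0], [0, 0.005, -0.027, 0.44, 0, 0, 0], [0, 0.005, -0.027, 0.44, 0, 0, 0], [0, 0.005, -0.027, 0.44, 0, 0, 0], [0, 0.005, -0.027, 0.44, 0, 0, 0]]
  ]
}}

```text
t: 15.87
tcp_pos: [0.5608, 0.2162, 0.2577]
tcp_rot: [[0.009, 1.0, 0.001], [1.0, -0.009, 0.0], [0.0, 0.001, -1.0]]
contact_force: [0.9, -0.0, -0.2]
width: 0.493
finger_force: 41.2
```

```bash
cat >> h.py <<'E'
def sample(g,uv):
    uv=np.array(uv,np.float32);return cv2.remap(g,uv[:,:1],uv[:,1:],cv2.INTER_LINEAR).ravel()
def check(off,rc,zc,rb,zb):
    """collar edge radii in top (arm hides half), body edges in scene, about the TCP axis"""
    from workcell import bot,eyes
    T,S=cal(eyes,"top"),cal(eyes,"scene");im=[eyes.capture(n) for n in("top","scene")]
    p=bot.get_state()["tcp_pos"];f=p[2]-off;print("tcp",p.round(4),"foot",f.round(4))
    g=[cv2.cvtColor(i,cv2.COLOR_BGR2GRAY).astype(np.float32) for i in im]
    A=[];B=[]
    for th in np.radians(np.arange(-60,61,10)):
        rs=np.arange(rc-.006,rc+.008,.0005)
        v=sample(g[0],[proj(T,[p[0]+r*np.sin(th),p[1]-r*np.cos(th),f+zc]) for r in rs])
        lo=v[:8].min();i=int(v[:10].argmin());hi=v[i:i+10].max();k=i+int(np.argmax(v[i:]>(lo+hi)/2))
        print(int(np.degrees(th).round()),round(rs[k]*1e3-rc*1e3,1),int(lo),int(hi),end=" | ")
        if lo<50 and hi-lo>40: A.append([np.sin(th),-np.cos(th)]);B.append(rs[k]-rc)
    A,B=np.array(A),np.array(B)
    if len(A)>2:
        x=np.linalg.lstsq(A,B,rcond=None)[0];print("\ntop: beaker at",(p[:2]+x).round(4),"res",(A@x-B).std().round(4))
    for z in zb:
        q=proj(S,[p[0],p[1],f+z]);c=np.arange(-14,14.01,.25)
        v=sample(g[1],[(q[0]+d,q[1]) for d in c]);print("scene z",z,q.round(1),v[::4].astype(int).tolist())
    return p
E
python3 -c "
from h import *
check(.0706,.030,.049,.022,(.015,.03))"
```

```text
tcp [0.5612 0.2166 0.2582] foot 0.1876
-60 1.5 33 69 | -50 2.0 33 74 | -40 2.0 33 79 | -30 1.5 31 58 | -20 2.0 31 80 | -10 -0.5 32 40 | 0 1.5 33 84 | 10 0.0 31 71 | 20 0.5 32 152 | 30 0.0 32 132 | 40 -1.0 31 144 | 50 -1.0 31 151 | 60 -2.5 33 97 | 
top: beaker at [0.5588 0.2156] res 0.0004
scene z 0.015 [318.4 140.2] [205, 204, 204, 203, 169, 134, 138, 133, 131, 136, 137, 134, 126, 118, 116, 115, 116, 117, 116, 115, 122, 97, 39, 17, 19, 27, 30, 35, 41]
scene z 0.03 [318.8 135.9] [205, 206, 207, 207, 208, 212, 207, 111, 65, 48, 48, 45, 35, 31, 32, 34, 30, 30, 30, 37, 47, 66, 86, 110, 117, 117, 115, 114, 116]
```

>>> {"name": "step_arm", "arguments": {
  "commands": [
    [[0, -0.007, 0.004, 0, 0, 0, 0], [0, -0.007, 0.004, 0.06, 0, 0, 0], [0, -0.007, 0.004, 0.12, 0, 0, 0], [0, -0.007, 0.004, 0.18, 0, 0, 0], [0, -0.007, 0.004, 0.2, 0, 0, 0]]
  ]
}}

```text
t: 16.38
tcp_pos: [0.5605, 0.2159, 0.2347]
tcp_rot: [[0.008, 1.0, -0.002], [1.0, -0.008, -0.001], [-0.001, -0.002, -1.0]]
contact_force: [0.2, -0.2, -1.2]
width: 0.495
finger_force: 41.2
```

>>> {"name": "step_arm", "arguments": {
  "commands": [
    [[0, 0, 0, 0.03, 0, 0, 0], [0, 0, 0, 0.06, 0, 0, 0], [0, 0, 0, 0.09, 0, 0, 0], [0, 0, 0, 0.1, 0, 0, 0]]
  ]
}}

```text
t: 16.72
tcp_pos: [0.5609, 0.216, 0.2257]
tcp_rot: [[0.008, 1.0, -0.001], [1.0, -0.008, -0.0], [-0.0, -0.001, -1.0]]
contact_force: [-0.3, -0.0, -1.5]
width: 0.493
finger_force: 41.2
```

Inside the hole without contact. Continue down to 0.2006.

>>> {"name": "step_arm", "arguments": {
  "commands": [
    [[0, 0, 0, 0.07, 0, 0, 0], [0, 0, 0, 0.14, 0, 0, 0], [0, 0, 0, 0.2, 0, 0, 0], [0, 0, 0, 0.22, 0, 0, 0], [0, 0, 0, 0.22, 0, 0, 0]]
  ]
}}

```text
t: 17.13
tcp_pos: [0.5606, 0.2158, 0.2032]
tcp_rot: [[0.009, 1.0, -0.002], [1.0, -0.009, -0.001], [-0.001, -0.002, -1.0]]
contact_force: [-0.1, -0.7, -1.6]
width: 0.496
finger_force: 41.2
```

>>> {"name": "step_arm", "arguments": {
  "commands": [
    [[0, 0, 0, 0.01, 0, 0, 0], [0, 0, 0, 0.02, 0, 0, 0], [0, 0, 0, 0.02, 0, 0, 0]]
  ]
}}

```text
t: 17.38
tcp_pos: [0.5611, 0.2161, 0.2024]
tcp_rot: [[0.009, 1.0, 0.0], [1.0, -0.009, 0.0], [0.0, 0.0, -1.0]]
contact_force: [0.9, 0.2, -1.1]
width: 0.494
finger_force: 41.2
```

>>> {"name": "step_arm", "arguments": {
  "commands": [
    [[0, 0, 0, 0.01, 0, 0, 0], [0, 0, 0, 0.01, 0, 0, 0], [0, 0, 0, 0.01, 0, 0, 0]]
  ]
}}

```text
t: 17.63
tcp_pos: [0.561, 0.216, 0.2014]
tcp_rot: [[0.009, 1.0, 0.0], [1.0, -0.009, 0.0], [0.0, 0.0, -1.0]]
contact_force: [-0.6, -0.3, -0.9]
width: 0.493
finger_force: 41.2
```

>>> {"name": "step_arm", "arguments": {
  "commands": [
    [[0, 0, 0, 0.01, 0, 0, 0], [0, 0, 0, 0.01, 0, 0, 0], [0, 0, 0, 0.01, 0, 0, 0]]
  ]
}}

```text
t: 17.88
tcp_pos: [0.5611, 0.2161, 0.2007]
tcp_rot: [[0.009, 1.0, 0.001], [1.0, -0.009, 0.0], [0.0, 0.001, -1.0]]
contact_force: [-0.2, -0.5, 1.7]
width: 0.492
finger_force: 41.5
```

>>> {"name": "step_arm", "arguments": {
  "commands": [
    [[0, 0, 0, 0.006, 0, 0, 0], [0, 0, 0, 0.006, 0, 0, 0], [0, 0, 0, 0.006, 0, 0, 0]]
  ]
}}

```text
t: 18.13
tcp_pos: [0.5611, 0.2161, 0.2006]
tcp_rot: [[0.008, 1.0, 0.001], [1.0, -0.008, 0.0], [0.0, 0.001, -1.0]]
contact_force: [-1.8, -0.6, 5.4]
width: 0.492
finger_force: 41.8
```

>>> {"name": "step_arm", "arguments": {
  "commands": [
    [[0.6, 0, 0, 0, 0, 0, 0], [0.75, 0, 0, 0, 0, 0, 0], [0.9, 0, 0, 0, 0, 0, 0], [0.95, 0, 0, -0.1, 0, 0, 0], [0.95, 0, 0, -0.3, 0, 0, 0]]
  ]
}}

```text
t: 18.55
tcp_pos: [0.5599, 0.2156, 0.2278]
tcp_rot: [[0.008, 1.0, -0.005], [1.0, -0.008, -0.002], [-0.002, -0.005, -1.0]]
contact_force: [1.1, 0.5, 0.5]
width: 0.949
finger_force: 0.0
```

>>> {"name": "step_arm", "arguments": {
  "commands": [
    [[0.95, 0, 0, -0.3, 0, 0, 0], [0.95, 0, 0, -0.6, 0, 0, 0], [0.95, -0.25, 0.02, -0.8, 0, 0, 0], [0.95, -0.6, 0.05, -0.8, 0, 0, 0], [0.95, -0.9, 0.08, -0.8, 0, 0, 0]]
  ]
}}

```text
t: 18.97
tcp_pos: [0.5688, 0.1254, 0.3122]
tcp_rot: [[0.007, 1.0, 0.004], [1.0, -0.007, 0.0], [0.0, 0.004, -1.0]]
contact_force: [0.4, -1.0, -0.4]
width: 0.952
finger_force: 0.0
```

>>> {"name": "step_arm", "arguments": {
  "commands": [
    [[0.95, -0.3, 0.03, 0, 0, 0, 0], [0.95, -0.6, 0.06, 0, 0, 0, 0], [0.95, -0.94, 0.08, 0, 0, 0, 0]]
  ]
}}

```text
t: 19.22
tcp_pos: [0.5755, 0.0309, 0.3104]
tcp_rot: [[0.008, 1.0, 0.001], [1.0, -0.008, 0.0], [0.0, 0.001, -1.0]]
contact_force: [0.4, -0.4, 0.3]
width: 0.951
finger_force: 0.0
```

>>> {"name": "step_arm", "arguments": {
  "commands": [
    [[0.95, -0.3, 0.03, 0, 0, 0, 0], [0.95, -0.6, 0.06, 0, 0, 0, 0], [0.95, -0.94, 0.08, 0, 0, 0, 0]]
  ]
}}

```text
t: 19.47
tcp_pos: [0.5827, -0.0633, 0.3104]
tcp_rot: [[0.008, 1.0, 0.001], [1.0, -0.008, 0.0], [0.0, 0.001, -1.0]]
contact_force: [0.8, -0.1, 0.2]
width: 0.949
finger_force: 0.0
```

>>> {"name": "step_arm", "arguments": {
  "commands": [
    [[0.95, -0.3, 0.03, 0, 0, 0, 0], [0.95, -0.6, 0.06, 0, 0, 0, 0], [0.95, -0.94, 0.08, 0, 0, 0, 0]]
  ]
}}

```text
t: 19.72
tcp_pos: [0.5898, -0.1574, 0.3104]
tcp_rot: [[0.008, 1.0, 0.001], [1.0, -0.008, 0.0], [0.0, 0.001, -1.0]]
contact_force: [1.0, -1.0, -0.4]
width: 0.949
finger_force: 0.0
```

>>> {"name": "step_arm", "arguments": {
  "commands": [
    [[0.95, -0.3, 0.03, 0, 0, 0, 0], [0.95, -0.6, 0.06, 0, 0, 0, 0], [0.95, -0.94, 0.08, 0, 0, 0, 0]]
  ]
}}

```text
t: 19.97
tcp_pos: [0.597, -0.2514, 0.3104]
tcp_rot: [[0.008, 1.0, 0.001], [1.0, -0.008, 0.0], [0.0, 0.001, -1.0]]
contact_force: [0.5, 0.1, 0.7]
width: 0.952
finger_force: 0.0
```

>>> {"name": "step_arm", "arguments": {
  "commands": [
    [[0.95, -0.3, 0.03, 0, 0, 0, 0], [0.95, -0.6, 0.06, 0.2, 0, 0, 0], [0.95, -0.94, 0.08, 0.4, 0, 0, 0], [0.95, -0.94, 0.08, 0.6, 0, 0, 0], [0.95, -0.94, 0.08, 0.6, 0, 0, 0]]
  ]
}}

```text
t: 20.38
tcp_pos: [0.6027, -0.3457, 0.2445]
tcp_rot: [[0.011, 1.0, -0.007], [1.0, -0.011, 0.004], [0.004, -0.007, -1.0]]
contact_force: [-0.4, 0.1, -1.7]
width: 0.95
finger_force: 0.0
```

>>> {"name": "step_arm", "arguments": {
  "commands": [
    [[0.95, 0, 0, 0.3, 0, 0, 0], [0.95, 0, 0, 0.3, 0, 0, 0], [0.95, 0, 0, 0.3, 0, 0, 0]]
  ]
}}

```text
t: 20.63
tcp_pos: [0.6037, -0.3432, 0.2198]
tcp_rot: [[0.008, 1.0, -0.002], [1.0, -0.008, 0.001], [0.001, -0.002, -1.0]]
contact_force: [-0.0, 1.0, 0.2]
width: 0.949
finger_force: 0.0
```

>>> {"name": "step_arm", "arguments": {
  "commands": [
    [[0.95, -0.01, 0.065, 0.3, 0, 0, 0], [0.95, -0.01, 0.065, 0.6, 0, 0, 0], [0.95, -0.01, 0.065, 0.9, 0, 0, 0], [0.95, -0.01, 0.065, 1, 0, 0, 0], [0.95, -0.01, 0.065, 1, 0, 0, 0]]
  ]
}}

```text
t: 21.05
tcp_pos: [0.6103, -0.3444, 0.1188]
tcp_rot: [[0.008, 1.0, -0.003], [1.0, -0.008, 0.002], [0.002, -0.003, -1.0]]
contact_force: [-0.9, 0.1, 0.3]
width: 0.948
finger_force: 0.0
```

>>> {"name": "step_arm", "arguments": {
  "commands": [
    [[0.95, 0, 0, 0.15, 0, 0, 0], [0.95, 0, 0, 0.3, 0, 0, 0], [0.95, 0, 0, 0.4, 0, 0, 0], [0.95, 0, 0, 0.4, 0, 0, 0], [0.95, 0, 0, 0.4, 0, 0, 0]]
  ]
}}

```text
t: 21.47
tcp_pos: [0.6113, -0.3455, 0.0813]
tcp_rot: [[0.008, 1.0, 0.001], [1.0, -0.008, -0.001], [-0.001, 0.001, -1.0]]
contact_force: [-1.1, 0.6, 0.3]
width: 0.946
finger_force: 0.0
```

>>> {"name": "step_arm", "arguments": {
  "commands": [
    [[0.95, 0, 0, 0, 0, 0, 0], [0.95, 0, 0, 0, 0, 0, 0]]
  ]
}}

```text
t: 21.63
tcp_pos: [0.6115, -0.3458, 0.0814]
tcp_rot: [[0.008, 1.0, 0.002], [1.0, -0.008, -0.001], [-0.001, 0.002, -1.0]]
contact_force: [-0.2, 0.1, 0.3]
width: 0.951
finger_force: 0.0
```

>>> {"name": "step_arm", "arguments": {
  "commands": [
    [[0.95, 0.015, -0.008, 0.09, 0, 0, 0], [0.95, 0.015, -0.008, 0.09, 0, 0, 0], [0.95, 0.015, -0.008, 0.09, 0, 0, 0]]
  ]
}}

```text
t: 21.88
tcp_pos: [0.6094, -0.3436, 0.07]
tcp_rot: [[0.008, 1.0, -0.001], [1.0, -0.008, 0.001], [0.001, -0.001, -1.0]]
contact_force: [-0.0, -0.4, 0.4]
width: 0.95
finger_force: 0.0
```

>>> {"name": "step_arm", "arguments": {
  "commands": [
    [[0.7, 0, 0, 0, 0, 0, 0], [0.5, 0, 0, 0, 0, 0, 0], [0.3, 0, 0, 0, 0, 0, 0], [0.2, 0, 0, 0, 0, 0, 0], [0.1, 0, 0, 0, 0, 0, 0]]
  ]
}}

```text
t: 22.3
tcp_pos: [0.6101, -0.3441, 0.0711]
tcp_rot: [[0.009, 1.0, 0.001], [1.0, -0.009, -0.0], [-0.0, 0.001, -1.0]]
contact_force: [0.1, -0.7, 2.4]
width: 0.506
finger_force: 41.0
```

>>> {"name": "step_arm", "arguments": {
  "commands": [
    [[0, 0, 0, 0, 0, 0, 0], [0, 0, 0, 0, 0, 0, 0], [0, 0, 0, 0, 0, 0, 0]]
  ]
}}

```text
t: 22.55
tcp_pos: [0.6101, -0.3441, 0.0711]
tcp_rot: [[0.009, 1.0, 0.001], [1.0, -0.009, -0.0], [-0.0, 0.001, -1.0]]
contact_force: [-1.3, -0.5, 3.0]
width: 0.504
finger_force: 41.0
```

>>> {"name": "step_arm", "arguments": {
  "commands": [
    [[0, 0, 0, -0.15, 0, 0, 0], [0, 0, 0, -0.4, 0, 0, 0], [0, 0, 0, -0.7, 0, 0, 0], [0, 0, 0, -1, 0, 0, 0], [0, 0, 0, -1, 0, 0, 0]]
  ]
}}

```text
t: 22.97
tcp_pos: [0.6118, -0.3449, 0.1772]
tcp_rot: [[0.009, 1.0, 0.007], [1.0, -0.009, -0.004], [-0.004, 0.007, -1.0]]
contact_force: [0.2, 0.3, 1.8]
width: 0.502
finger_force: 40.9
```

>>> {"name": "step_arm", "arguments": {
  "commands": [
    [[0, 0.1, -0.01, -0.25, 0, 0, 0], [0, 0.2, -0.02, -0.5, 0, 0, 0], [0, 0.35, -0.03, -0.8, 0, 0, 0], [0, 0.5, -0.05, -1, 0, 0, 0], [0, 0.65, -0.06, -1, 0, 0, 0]]
  ]
}}

```text
t: 23.38
tcp_pos: [0.6054, -0.2788, 0.2751]
tcp_rot: [[0.009, 1.0, 0.006], [1.0, -0.009, -0.003], [-0.002, 0.006, -1.0]]
contact_force: [0.1, -0.6, -0.4]
width: 0.504
finger_force: 41.1
```

>>> {"name": "step_arm", "arguments": {
  "commands": [
    [[0, 0.2, -0.02, -0.1, 0, 0, 0], [0, 0.4, -0.04, -0.2, 0, 0, 0], [0, 0.6, -0.06, -0.3, 0, 0, 0], [0, 0.84, -0.085, -0.3, 0, 0, 0]]
  ]
}}

```text
t: 23.72
tcp_pos: [0.5968, -0.1942, 0.3009]
tcp_rot: [[0.009, 1.0, 0.001], [1.0, -0.009, -0.0], [-0.0, 0.001, -1.0]]
contact_force: [0.2, -0.3, -0.4]
width: 0.505
finger_force: 41.0
```

>>> {"name": "step_arm", "arguments": {
  "commands": [
    [[0, 0.2, -0.02, 0, 0, 0, 0], [0, 0.4, -0.04, 0, 0, 0, 0], [0, 0.6, -0.06, 0, 0, 0, 0], [0, 0.84, -0.085, 0, 0, 0, 0]]
  ]
}}

```text
t: 24.05
tcp_pos: [0.5885, -0.1098, 0.2989]
tcp_rot: [[0.009, 1.0, -0.002], [1.0, -0.009, 0.0], [0.0, -0.002, -1.0]]
contact_force: [1.4, 0.4, -0.7]
width: 0.504
finger_force: 41.0
```

>>> {"name": "step_arm", "arguments": {
  "commands": [
    [[0, 0.2, -0.02, 0, 0, 0, 0], [0, 0.4, -0.04, 0, 0, 0, 0], [0, 0.6, -0.06, 0, 0, 0, 0], [0, 0.84, -0.085, 0, 0, 0, 0]]
  ]
}}

```text
t: 24.38
tcp_pos: [0.5806, -0.0258, 0.2989]
tcp_rot: [[0.009, 1.0, -0.002], [1.0, -0.009, -0.0], [-0.0, -0.002, -1.0]]
contact_force: [0.0, 1.0, -0.5]
width: 0.504
finger_force: 41.0
```

>>> {"name": "step_arm", "arguments": {
  "commands": [
    [[0, 0.2, -0.02, 0, 0, 0, 0], [0, 0.4, -0.04, 0, 0, 0, 0], [0, 0.6, -0.06, 0, 0, 0, 0], [0, 0.84, -0.085, 0, 0, 0, 0]]
  ]
}}

```text
t: 24.72
tcp_pos: [0.5728, 0.0582, 0.299]
tcp_rot: [[0.009, 1.0, -0.002], [1.0, -0.009, -0.0], [-0.0, -0.002, -1.0]]
contact_force: [0.6, 0.2, -0.8]
width: 0.507
finger_force: 41.0
```

>>> {"name": "step_arm", "arguments": {
  "commands": [
    [[0, 0.2, -0.02, 0, 0, 0, 0], [0, 0.4, -0.04, 0, 0, 0, 0], [0, 0.6, -0.06, 0, 0, 0, 0], [0, 0.84, -0.085, 0, 0, 0, 0], [0, 0.84, -0.085, 0, 0, 0, 0]]
  ]
}}

```text
t: 25.13
tcp_pos: [0.5647, 0.1449, 0.2988]
tcp_rot: [[0.005, 1.0, -0.002], [1.0, -0.005, 0.001], [0.001, -0.002, -1.0]]
contact_force: [0.1, 0.2, -2.0]
width: 0.508
finger_force: 41.0
```

>>> {"name": "step_arm", "arguments": {
  "commands": [
    [[0, 0, 0, 0, 0, 0, 0], [0, 0, 0, 0, 0, 0, 0], [0, 0, 0, 0, 0, 0, 0]]
  ]
}}

```text
t: 25.38
tcp_pos: [0.5655, 0.1408, 0.3001]
tcp_rot: [[0.009, 1.0, -0.001], [1.0, -0.009, -0.0], [-0.0, -0.001, -1.0]]
contact_force: [0.1, -0.9, -0.5]
width: 0.508
finger_force: 41.0
```

>>> {"name": "step_arm", "arguments": {
  "commands": [
    [[0, -0.005, -0.045, 0.2, 0, 0, 0], [0, -0.005, -0.045, 0.43, 0, 0, 0], [0, -0.005, -0.045, 0.43, 0, 0, 0], [0, -0.005, -0.045, 0.43, 0, 0, 0], [0, -0.005, -0.045, 0.43, 0, 0, 0]]
  ]
}}

```text
t: 25.8
tcp_pos: [0.5614, 0.1405, 0.2587]
tcp_rot: [[0.009, 1.0, 0.001], [1.0, -0.009, 0.0], [0.0, 0.001, -1.0]]
contact_force: [0.2, 0.9, -0.7]
width: 0.507
finger_force: 41.2
```

```bash
python3 -c "
from h import *
check(.0711,.030,.049,.022,(.015,.03))"
```

```text
tcp [0.5617 0.1408 0.2593] foot 0.1882
-60 2.0 33 76 | -50 2.0 32 80 | -40 2.0 32 79 | -30 2.5 34 72 | -20 1.5 33 80 | -10 2.0 34 86 | 0 1.5 32 74 | 10 1.5 31 119 | 20 0.5 31 172 | 30 0.5 31 185 | 40 -2.0 29 49 | 50 -1.0 30 146 | 60 1.5 33 81 | 
top: beaker at [0.5606 0.1393] res 0.0007
scene z 0.015 [308.3 152. ] [202, 200, 201, 204, 207, 208, 175, 127, 135, 132, 127, 116, 119, 120, 118, 122, 122, 118, 114, 114, 119, 118, 70, 23, 38, 48, 40, 37, 31]
scene z 0.03 [308.5 147.6] [202, 203, 204, 205, 207, 196, 146, 80, 44, 37, 36, 36, 32, 28, 30, 31, 31, 31, 34, 34, 34, 42, 64, 96, 118, 121, 117, 116, 114]
```

>>> {"name": "step_arm", "arguments": {
  "commands": [
    [[0, -0.005, -0.007, 0, 0, 0, 0], [0, -0.005, -0.007, 0.06, 0, 0, 0], [0, -0.005, -0.007, 0.12, 0, 0, 0], [0, -0.005, -0.007, 0.18, 0, 0, 0], [0, -0.005, -0.007, 0.2, 0, 0, 0]]
  ]
}}

```text
t: 26.32
tcp_pos: [0.5599, 0.1404, 0.2362]
tcp_rot: [[0.008, 1.0, -0.002], [1.0, -0.008, -0.0], [-0.0, -0.002, -1.0]]
contact_force: [0.1, -0.8, -1.1]
width: 0.508
finger_force: 41.2
```

>>> {"name": "step_arm", "arguments": {
  "commands": [
    [[0, 0, 0, 0.03, 0, 0, 0], [0, 0, 0, 0.06, 0, 0, 0], [0, 0, 0, 0.09, 0, 0, 0], [0, 0, 0, 0.1, 0, 0, 0]]
  ]
}}

```text
t: 26.65
tcp_pos: [0.5602, 0.1405, 0.2271]
tcp_rot: [[0.008, 1.0, -0.001], [1.0, -0.008, -0.0], [-0.0, -0.001, -1.0]]
contact_force: [0.1, -0.8, -0.6]
width: 0.503
finger_force: 41.2
```

>>> {"name": "step_arm", "arguments": {
  "commands": [
    [[0, 0, 0, 0.07, 0, 0, 0], [0, 0, 0, 0.14, 0, 0, 0], [0, 0, 0, 0.21, 0, 0, 0], [0, 0, 0, 0.24, 0, 0, 0], [0, 0, 0, 0.24, 0, 0, 0]]
  ]
}}

```text
t: 27.07
tcp_pos: [0.5598, 0.1404, 0.2024]
tcp_rot: [[0.009, 1.0, -0.002], [1.0, -0.009, -0.0], [-0.001, -0.002, -1.0]]
contact_force: [-0.5, -0.6, -0.5]
width: 0.505
finger_force: 41.2
```

>>> {"name": "step_arm", "arguments": {
  "commands": [
    [[0, 0, 0, 0.01, 0, 0, 0], [0, 0, 0, 0.015, 0, 0, 0], [0, 0, 0, 0.015, 0, 0, 0]]
  ]
}}

```text
t: 27.32
tcp_pos: [0.5605, 0.1405, 0.2024]
tcp_rot: [[0.009, 1.0, 0.0], [1.0, -0.009, 0.0], [0.0, 0.0, -1.0]]
contact_force: [-0.2, -0.1, -0.7]
width: 0.506
finger_force: 41.2
```

>>> {"name": "step_arm", "arguments": {
  "commands": [
    [[0, 0, 0, 0.01, 0, 0, 0], [0, 0, 0, 0.01, 0, 0, 0], [0, 0, 0, 0.01, 0, 0, 0]]
  ]
}}

```text
t: 27.57
tcp_pos: [0.5604, 0.1406, 0.2013]
tcp_rot: [[0.008, 1.0, 0.0], [1.0, -0.008, 0.0], [0.0, 0.0, -1.0]]
contact_force: [0.3, 0.7, -1.1]
width: 0.503
finger_force: 41.2
```

>>> {"name": "step_arm", "arguments": {
  "commands": [
    [[0, 0, 0, 0.006, 0, 0, 0], [0, 0, 0, 0.006, 0, 0, 0], [0, 0, 0, 0.006, 0, 0, 0]]
  ]
}}

```text
t: 27.82
tcp_pos: [0.5604, 0.1406, 0.2011]
tcp_rot: [[0.009, 1.0, 0.001], [1.0, -0.009, 0.0], [0.0, 0.001, -1.0]]
contact_force: [-0.8, -0.8, 2.8]
width: 0.506
finger_force: 41.4
```

>>> {"name": "step_arm", "arguments": {
  "commands": [
    [[0, 0, 0, 0.006, 0, 0, 0], [0, 0, 0, 0.006, 0, 0, 0], [0, 0, 0, 0.006, 0, 0, 0]]
  ]
}}

```text
t: 28.07
tcp_pos: [0.5604, 0.1406, 0.201]
tcp_rot: [[0.008, 1.0, 0.001], [1.0, -0.008, 0.0], [0.0, 0.001, -1.0]]
contact_force: [-2.8, -0.3, 6.3]
width: 0.505
finger_force: 41.8
```

>>> {"name": "step_arm", "arguments": {
  "commands": [
    [[0.6, 0, 0, 0, 0, 0, 0], [0.75, 0, 0, 0, 0, 0, 0], [0.9, 0, 0, 0, 0, 0, 0], [0.95, 0, 0, -0.1, 0, 0, 0], [0.95, 0, 0, -0.3, 0, 0, 0]]
  ]
}}

```text
t: 28.48
tcp_pos: [0.5592, 0.1402, 0.2282]
tcp_rot: [[0.009, 1.0, -0.005], [1.0, -0.009, -0.001], [-0.001, -0.005, -1.0]]
contact_force: [0.2, 0.1, -1.2]
width: 0.947
finger_force: 0.0
```

>>> {"name": "step_arm", "arguments": {
  "commands": [
    [[0.95, 0, 0, -0.3, 0, 0, 0], [0.95, 0, 0, -0.6, 0, 0, 0], [0.95, -0.25, 0, -0.8, 0, 0, 0], [0.95, -0.6, 0, -0.8, 0, 0, 0], [0.95, -1, 0, -0.8, 0, 0, 0]]
  ]
}}

```text
t: 28.9
tcp_pos: [0.5602, 0.0408, 0.3123]
tcp_rot: [[0.005, 1.0, 0.004], [1.0, -0.005, 0.001], [0.001, 0.004, -1.0]]
contact_force: [0.5, -0.1, -0.9]
width: 0.947
finger_force: 0.0
```

>>> {"name": "step_arm", "arguments": {
  "commands": [
    [[0.9, -0.3, -0.3, 0, 0, 0, 0], [0.8, -0.6, -0.6, 0, 0, 0, 0], [0.6, -1, -1, 0, 0, 0, 0], [0.5, -1, -1, 0, 0, 0, 0]]
  ]
}}

```text
t: 29.23
tcp_pos: [0.4555, -0.0609, 0.3112]
tcp_rot: [[0.011, 1.0, 0.0], [1.0, -0.011, -0.001], [-0.001, 0.0, -1.0]]
contact_force: [1.0, -0.0, 0.6]
width: 0.529
finger_force: 0.0
```

```bash
python3 - <<'E'
from workcell import eyes,bot
from h import *
s=eyes.capture("scene");t=eyes.capture("top");cv2.imwrite("pics/t4.png",t);cv2.imwrite("pics/s4.png",s);print(bot.get_state()["tcp_pos"])
f=lambda im,x,y,w,h,k:cv2.resize(im[y:y+h,x:x+w],None,fx=k,fy=k,interpolation=cv2.INTER_CUBIC)
cv2.imwrite("pics/g4.png",np.vstack([f(t,135,175,150,75,4),f(s,255,115,150,75,4)]))
E
```

```text
[ 0.45683797 -0.06025863  0.31154982]
```

View pics/g4.png

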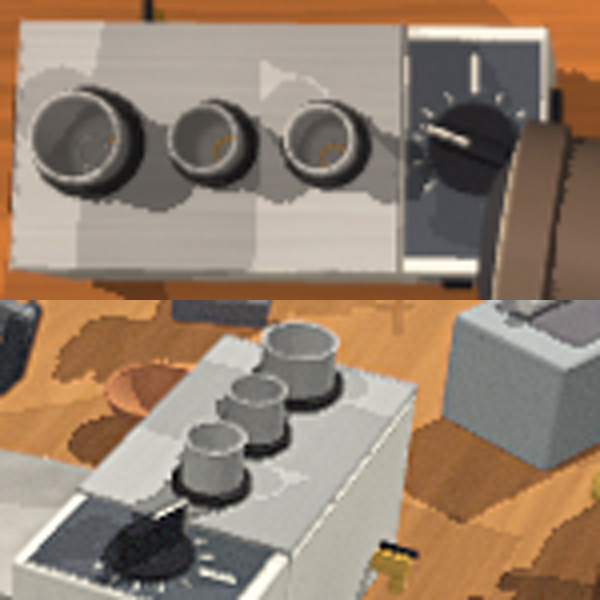

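All three hang level on the cover, with collars down in both views. The pointer's white line runs from top crop (428,126) to (467,141). Next I'll measure the knob angle.

```bash
python3 - <<'E'
from workcell import eyes
from h import *
T=cal(eyes,"top");t=cv2.imread("pics/top0.png");g=cv2.cvtColor(t,cv2.COLOR_BGR2GRAY).astype(float)
def pca(x0,x1,y0,y1,th,z):
    ys,xs=np.mgrid[y0:y1,x0:x1];w=np.clip(g[y0:y1,x0:x1]-th,0,None).ravel()
    P=np.array([plane(T,(a,b),z)[:2] for a,b in zip(xs.ravel(),ys.ravel())]);m=(w[:,None]*P).sum(0)/w.sum();C=((P-m)*w[:,None]).T@(P-m)/w.sum();e,v=np.linalg.eigh(C);return m.round(4),v[:,1],np.sqrt(12*e).round(4)
print("pointer",m:=pca(240,254,205,213,80,.203)); v=m[1];print(np.degrees(np.arctan2(*( (v if v[1]>0 else -v)[::-1]))))
print("index",m:=pca(250,258,186,200,110,.17));v=m[1];print(np.degrees(np.arctan2(v[1],v[0])))
E
```

```text
pointer (array([0.5645, 0.0573]), array([0.29005025, 0.95701142]), array([0.0077, 0.0322]))
73.13903537169195
index (array([0.6099, 0.0404]), array([-0.99992717, -0.01206905]), array([0.0052, 0.0258]))
-179.30847731670292
```

```bash
python3 -c "
from workcell import bot
s=bot.get_state();print(s['joint_positions'].round(3),s['tcp_rot'].round(3).tolist(),s['tcp_pos'])"
```

```text
[-0.131  0.011 -0.025  1.533 -0.     1.452] [[0.012, 1.0, 0.002], [1.0, -0.012, -0.001], [-0.001, 0.002, -1.0]] [ 0.45683797 -0.06025863  0.31154982]
```

>>> {"name": "step_arm", "arguments": {
  "commands": [
    [[0.5, 0.25, 0.25, 0, 0, 0, -0.019], [0.5, 0.5, 0.5, 0, 0, 0, -0.038], [0.5, 0.75, 0.75, 0, 0, 0, -0.057], [0.5, 1, 1, 0, 0, 0, -0.076], [0.5, 1, 1, 0, 0, 0, -0.095]]
  ]
}}

```text
t: 29.75
tcp_pos: [0.5636, 0.0452, 0.3079]
tcp_rot: [[-0.563, 0.826, -0.001], [0.826, 0.563, 0.002], [0.002, 0.0, -1.0]]
contact_force: [-1.8, -0.2, -0.8]
width: 0.502
finger_force: 0.0
```

>>> {"name": "step_arm", "arguments": {
  "commands": [
    [[0.5, 0, 0, 0, 0, 0, -0.019], [0.5, 0, 0, 0, 0, 0, -0.038], [0.5, 0, 0, 0, 0, 0, -0.057], [0.5, 0, 0, 0, 0, 0, -0.076], [0.5, 0, 0, 0, 0, 0, -0.095]]
  ]
}}

```text
t: 30.17
tcp_pos: [0.5603, 0.0418, 0.3099]
tcp_rot: [[-0.929, 0.369, -0.0], [0.369, 0.929, 0.0], [0.0, 0.0, -1.0]]
contact_force: [-0.6, -0.5, 0.0]
width: 0.499
finger_force: 0.0
```

>>> {"name": "step_arm", "arguments": {
  "commands": [
    [[0.5, 0, 0, 0, 0, 0, -0.019], [0.5, 0, 0, 0, 0, 0, -0.038], [0.5, 0, 0, 0, 0, 0, -0.057], [0.5, 0, 0, 0, 0, 0, -0.076], [0.5, 0, 0, 0, 0, 0, -0.095]]
  ]
}}

```text
t: 30.58
tcp_pos: [0.5603, 0.0416, 0.31]
tcp_rot: [[-0.976, -0.217, 0.0], [-0.217, 0.976, 0.0], [-0.0, 0.0, -1.0]]
contact_force: [0.5, 0.1, -0.4]
width: 0.502
finger_force: 0.0
```

>>> {"name": "step_arm", "arguments": {
  "commands": [
    [[0.5, 0, 0, 0, 0, 0, -0.019], [0.5, 0, 0, 0, 0, 0, -0.038], [0.5, 0, 0, 0, 0, 0, -0.057], [0.5, 0, 0, 0, 0, 0, -0.076], [0.5, 0, 0, 0, 0, 0, -0.095]]
  ]
}}

```text
t: 31.0
tcp_pos: [0.5603, 0.0416, 0.31]
tcp_rot: [[-0.686, -0.728, 0.0], [-0.728, 0.686, 0.0], [-0.0, 0.0, -1.0]]
contact_force: [0.4, 0.2, 0.8]
width: 0.501
finger_force: 0.0
```

>>> {"name": "step_arm", "arguments": {
  "commands": [
    [[0.5, 0, 0, 0, 0, 0, -0.019], [0.5, 0, 0, 0, 0, 0, -0.038], [0.5, 0, 0, 0, 0, 0, -0.057], [0.5, 0, 0, 0, 0, 0, -0.0745], [0.5, 0, 0, 0, 0, 0, -0.0745]]
  ]
}}

```text
t: 31.42
tcp_pos: [0.5602, 0.0416, 0.31]
tcp_rot: [[-0.287, -0.958, 0.0], [-0.958, 0.287, 0.0], [-0.0, 0.0, -1.0]]
contact_force: [0.7, -0.2, -0.1]
width: 0.495
finger_force: 0.0
```

>>> {"name": "step_arm", "arguments": {
  "commands": [
    [[0.5, 0, 0, 0, 0, 0, 0], [0.5, 0, 0, 0, 0, 0, 0]]
  ]
}}

```text
t: 31.58
tcp_pos: [0.5599, 0.0411, 0.3099]
tcp_rot: [[-0.292, -0.956, -0.0], [-0.956, 0.292, 0.0], [-0.0, 0.0, -1.0]]
contact_force: [-0.0, 0.0, -0.2]
width: 0.501
finger_force: 0.0
```

>>> {"name": "step_arm", "arguments": {
  "commands": [
    [[0.5, -0.012, 0.003, 0.25, 0, 0, 0], [0.5, -0.012, 0.003, 0.5, 0, 0, 0], [0.5, -0.012, 0.003, 0.7, 0, 0, 0], [0.5, -0.012, 0.003, 0.8, 0, 0, 0], [0.5, -0.012, 0.003, 0.85, 0, 0, 0]]
  ]
}}

```text
t: 32.0
tcp_pos: [0.5589, 0.0419, 0.2234]
tcp_rot: [[-0.291, -0.957, -0.003], [-0.957, 0.291, -0.0], [0.001, 0.002, -1.0]]
contact_force: [0.2, -1.1, -0.5]
width: 0.498
finger_force: 0.0
```

>>> {"name": "step_arm", "arguments": {
  "commands": [
    [[0.5, 0, 0, 0.1, 0, 0, 0], [0.5, 0, 0, 0.2, 0, 0, 0], [0.5, 0, 0, 0.25, 0, 0, 0], [0.5, 0, 0, 0.25, 0, 0, 0]]
  ]
}}

```text
t: 32.33
tcp_pos: [0.5592, 0.0417, 0.199]
tcp_rot: [[-0.29, -0.957, -0.001], [-0.957, 0.29, -0.0], [0.0, 0.001, -1.0]]
contact_force: [0.4, 0.3, -0.3]
width: 0.503
finger_force: 0.0
```

```bash
python3 - <<'E'
from workcell import eyes,bot
from h import *
s=eyes.capture("scene");print(bot.get_state()["tcp_pos"],bot.get_state()["contact_force"])
cv2.imwrite("pics/g5.png",cv2.resize(s[100:200,240:340],None,fx=5,fy=5,interpolation=cv2.INTER_CUBIC))
E
```

```text
[0.55943439 0.04176417 0.19976385] [-0.28656062 -0.55906242  0.61795356]
```

View pics/g5.png

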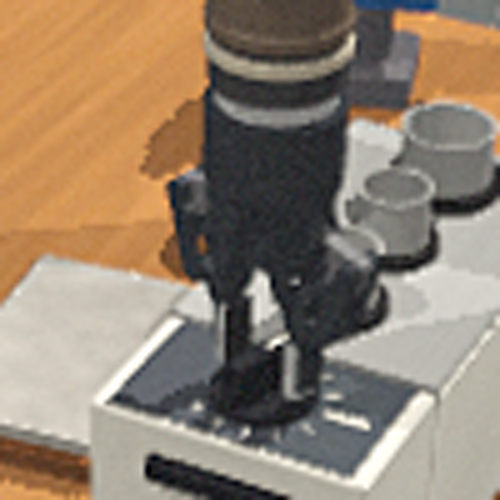

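The fingers straddle the knob bar, with pads at crop (232,330) and (297,370). I'll close on it.

>>> {"name": "step_arm", "arguments": {
  "commands": [
    [[0.3, 0, 0, 0, 0, 0, 0], [0.2, 0, 0, 0, 0, 0, 0], [0.1, 0, 0, 0, 0, 0, 0], [0, 0, 0, 0, 0, 0, 0], [0, 0, 0, 0, 0, 0, 0]]
  ],
  "squeeze": 30
}}

```text
t: 32.8
tcp_pos: [0.5597, 0.0418, 0.2008]
tcp_rot: [[-0.29, -0.957, 0.001], [-0.957, 0.29, 0.0], [-0.001, -0.001, -1.0]]
contact_force: [-1.8, 0.5, 5.1]
width: 0.162
finger_force: 32.3
```

>>> {"name": "step_arm", "arguments": {
  "commands": [
    [[0, 0, 0, 0, 0, 0, 0], [0, 0, 0, 0, 0, 0, 0]]
  ]
}}

```text
t: 32.97
tcp_pos: [0.5597, 0.0419, 0.2008]
tcp_rot: [[-0.29, -0.957, 0.001], [-0.957, 0.29, 0.0], [-0.001, -0.001, -1.0]]
contact_force: [-1.9, 1.1, 5.0]
width: 0.169
finger_force: 32.5
```

>>> {"name": "step_arm", "arguments": {
  "commands": [
    [[0, 0, 0, 0, 0, 0, 0.019], [0, 0, 0, 0, 0, 0, 0.038], [0, 0, 0, 0, 0, 0, 0.057], [0, 0, 0, 0, 0, 0, 0.076], [0, 0, 0, 0, 0, 0, 0.095]]
  ]
}}

```text
t: 33.38
tcp_pos: [0.5606, 0.0411, 0.2008]
tcp_rot: [[-0.782, -0.624, 0.003], [-0.624, 0.782, -0.002], [-0.001, -0.003, -1.0]]
contact_force: [2.1, -2.7, 4.0]
width: 0.167
finger_force: 30.7
```

>>> {"name": "step_arm", "arguments": {
  "commands": [
    [[0, 0, 0, 0, 0, 0, 0.019], [0, 0, 0, 0, 0, 0, 0.038], [0, 0, 0, 0, 0, 0, 0.057], [0, 0, 0, 0, 0, 0, 0.076], [0, 0, 0, 0, 0, 0, 0.095]]
  ]
}}

```text
t: 33.8
tcp_pos: [0.5611, 0.04, 0.2008]
tcp_rot: [[-0.997, -0.076, 0.004], [-0.076, 0.997, -0.004], [-0.003, -0.004, -1.0]]
contact_force: [3.5, -7.1, 3.6]
width: 0.17
finger_force: 30.6
```

>>> {"name": "step_arm", "arguments": {
  "commands": [
    [[0, 0, 0, 0, 0, 0, 0.0135], [0, 0, 0, 0, 0, 0, 0.0135], [0, 0, 0, 0, 0, 0, 0.0135], [0, 0, 0, 0, 0, 0, 0.0135]]
  ]
}}

```text
t: 34.13
tcp_pos: [0.5611, 0.0398, 0.2008]
tcp_rot: [[-1.0, 0.004, 0.004], [0.004, 1.0, -0.004], [-0.004, -0.004, -1.0]]
contact_force: [2.4, -7.5, 3.3]
width: 0.165
finger_force: 30.9
```

Release, rise, and back off to look.

>>> {"name": "step_arm", "arguments": {
  "commands": [
    [[0.2, 0, 0, 0, 0, 0, 0], [0.35, 0, 0, 0, 0, 0, 0], [0.5, 0, 0, 0, 0, 0, 0], [0.5, 0, 0, -0.1, 0, 0, 0], [0.5, 0, 0, -0.3, 0, 0, 0]]
  ]
}}

```text
t: 34.55
tcp_pos: [0.5582, 0.042, 0.2282]
tcp_rot: [[-1.0, 0.002, -0.005], [0.002, 1.0, -0.0], [0.005, -0.0, -1.0]]
contact_force: [1.3, -0.1, -0.9]
width: 0.497
finger_force: 0.0
```

>>> {"name": "step_arm", "arguments": {
  "commands": [
    [[0.5, 0, 0, -0.3, 0, 0, 0], [0.5, 0, 0, -0.7, 0, 0, 0], [0.5, 0, -0.3, -1, 0, 0, 0], [0.5, 0.3, -0.6, -1, 0, 0, 0], [0.5, 0.6, -1, -1, 0, 0, 0]]
  ]
}}

```text
t: 34.97
tcp_pos: [0.506, -0.0506, 0.3325]
tcp_rot: [[-1.0, -0.0, 0.004], [-0.0, 1.0, -0.0], [-0.004, -0.0, -1.0]]
contact_force: [-0.7, -1.0, 0.5]
width: 0.501
finger_force: 0.0
```

>>> {"name": "step_arm", "arguments": {
  "commands": [
    [[0.5, 0.3, -0.3, 0, 0, 0, 0], [0.5, 0.6, -0.7, 0, 0, 0, 0], [0.5, 1, -1, 0, 0, 0, 0], [0.5, 1, -1, 0, 0, 0, 0], [0.5, 1, -1, 0, 0, 0, 0]]
  ]
}}

```text
t: 35.38
tcp_pos: [0.4021, -0.1518, 0.3315]
tcp_rot: [[-1.0, 0.006, 0.001], [0.006, 1.0, -0.001], [-0.001, -0.001, -1.0]]
contact_force: [1.2, 0.7, 0.8]
width: 0.5
finger_force: 0.0
```

```bash
python3 - <<'E'
from workcell import eyes,bot
from h import *
T,S=cal(eyes,"top"),cal(eyes,"scene")
t=eyes.capture("top");s=eyes.capture("scene");g=cv2.cvtColor(t,cv2.COLOR_BGR2GRAY).astype(float)
def pca(x0,x1,y0,y1,th,z):
    ys,xs=np.mgrid[y0:y1,x0:x1];w=np.clip(g[y0:y1,x0:x1]-th,0,None).ravel()
    P=np.array([plane(T,(a,b),z)[:2] for a,b in zip(xs.ravel(),ys.ravel())]);m=(w[:,None]*P).sum(0)/w.sum();C=((P-m)*w[:,None]).T@(P-m)/w.sum();e,v=np.linalg.eigh(C);v=v[:,1]*np.sign(v[0,1]);return m.round(4),np.degrees(np.arctan2(v[1],v[0])).round(1),np.sqrt(12*e).round(4)
print("pointer",pca(250,258,200,210,80,.203),"index",pca(250,258,187,197,110,.17))
for n,c,z in(("wide",(157,211),.237-.057),("n1",(188.6,211),.18),("n2",(217,211),.18)):
    a=blob(t,c,17,lambda h:(h[...,2]<75));print(n,a,plane(T,a[0],z).round(4))
f=lambda im,x,y,w,h,k:cv2.resize(im[y:y+h,x:x+w],None,fx=k,fy=k,interpolation=cv2.INTER_CUBIC)
cv2.imwrite("pics/g6.png",np.vstack([f(t,135,175,150,75,4),f(s,255,115,150,75,4)]))
print(bot.get_state()["t"],bot.get_state()["tcp_pos"])
E
```

```text
pointer (array([0.5747, 0.0403]), np.float64(0.0), array([0.004 , 0.0265])) index (array([0.6114, 0.0403]), np.float64(1.0), array([0.0042, 0.0223]))
wide (array([156.93237813, 210.38879903]), array([27.4, 27.9]), 70) [0.5599 0.2984 0.18  ]
n1 (array([188.11564509, 210.96183523]), array([21.6, 22.7]), 79) [0.5588 0.2144 0.18  ]
n2 (array([215.94339116, 210.92795944]), array([21.8, 22.6]), 98) [0.5592 0.1395 0.18  ]
35.4833 [ 0.40461138 -0.1504873   0.33080565]
```

View pics/g6.png

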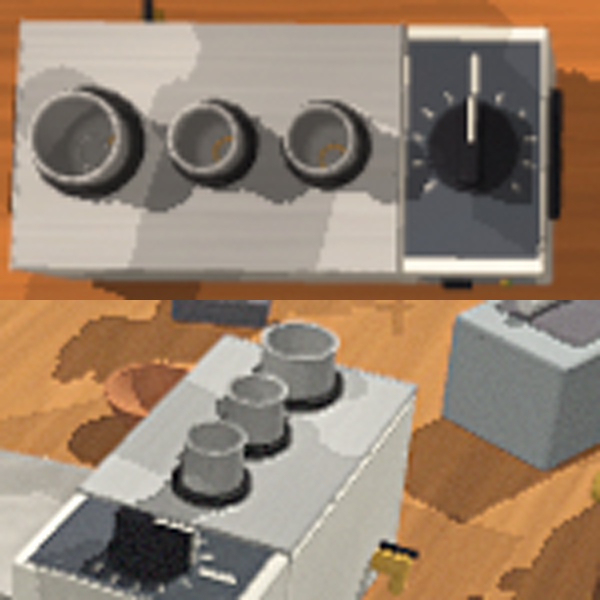

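The pointer lines up with the index line at top crop x = 474, within about 1°. All three collars sit within 1 mm of the opening centres, and the arm is clear.

```bash
python3 -c "
from workcell import bot
print(bot.job_done())"
```

```text
the job is handed in; nothing more can be done
None
```

The job is handed in at about 35.5 s of the 72 s allowed: all three beakers hang in their openings with collars down on the cover, each within about 1 mm of centre, and the knob pointer is within about 1° of the index line; the hand-in gave no verdict.

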